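# Load and chock the vial rack at the microscope

## Task

Lay the sample vials from the blue pad with the pale border across the lanes of the sloped yellow rack, long ones in the wide lane and short ones in the narrow lane, with an orange wedge chock standing in each lane on the downhill side, sloping face uphill. Then push each chock up its lane against the lowest vial until the row is closed up snug against the top stop, so that nothing is left to roll, and leave it all resting there without shifting the mouse, petri dish or jar.

Things in the scene. Friction and masses are not known exactly. Their poses are not given: they have to be found in the camera images.
- rack: fixed yellow rack, origin under its centre at bench level, 205 mm along x, 177 mm along y. Two lanes rise at 15 deg to +x, 200 mm long on the slope from a 10 mm lip up to an 18 mm top stop; floor 36 mm up at mid-length; walls 18 mm high, 5 mm thick. Wide lane (92 mm inside) at +y for long vials, narrow lane (70 mm inside) at -y for short vials.
- wide_top (a point): point on the lane floor, on the centre line of the wide lane, at the foot of the top stop
- wide_low (a point): point on the lane floor, on the centre line of the wide lane, at the foot of the low lip
- narrow_top (a point): point on the lane floor, on the centre line of the narrow lane, at the foot of the top stop
- narrow_low (a point): point on the lane floor, on the centre line of the narrow lane, at the foot of the low lip
- pad: fixed flat blue pad with a pale border, 240 by 240 mm, 4 mm thick, origin under its centre. The vials start on it, lying roughly along its y axis.
- long1: lying sample vial, amber with white band and blue cap, a plain cylinder 24 mm across, 84 mm long with cap (the short ones: 62 mm, else alike), about 40 g. Origin mid-axis; its x is the axis, cap at +x. Very smooth; lies still on level ground, rolls down the rack's lanes by itself. May be absent (None).
- long2: lying sample vial, amber with white band and blue cap, a plain cylinder 24 mm across, 84 mm long with cap (the short ones: 62 mm, else alike), about 40 g. Origin mid-axis; its x is the axis, cap at +x. Very smooth; lies still on level ground, rolls down the rack's lanes by itself. May be absent (None).
- long3: lying sample vial, amber with white band and blue cap, a plain cylinder 24 mm across, 84 mm long with cap (the short ones: 62 mm, else alike), about 40 g. Origin mid-axis; its x is the axis, cap at +x. Very smooth; lies still on level ground, rolls down the rack's lanes by itself. May be absent (None).
- short1: lying sample vial, amber with white band and blue cap, a plain cylinder 24 mm across, 62 mm long with cap (the long ones: 84 mm, else alike), about 40 g. Origin mid-axis; its x is the axis, cap at +x. Very smooth; lies still on level ground, rolls down the rack's lanes by itself. May be absent (None).
- short2: lying sample vial, amber with white band and blue cap, a plain cylinder 24 mm across, 62 mm long with cap (the long ones: 84 mm, else alike), about 40 g. Origin mid-axis; its x is the axis, cap at +x. Very smooth; lies still on level ground, rolls down the rack's lanes by itself. May be absent (None).
- short3: lying sample vial, amber with white band and blue cap, a plain cylinder 24 mm across, 62 mm long with cap (the long ones: 84 mm, else alike), about 40 g. Origin mid-axis; its x is the axis, cap at +x. Very smooth; lies still on level ground, rolls down the rack's lanes by itself. May be absent (None).
- chock1: orange wedge, 44 mm along x, 44 mm along y, 16 mm high, 250 g, rubber sole, origin under its centre. Its +x face leans at 65 deg, toe at x=22 mm; it touches a vial on the same floor when the vial's axis is at x=29.6 mm. Black grip fin on top: 24 mm along x, 12 mm across y, centred at x=-6 mm, 16 to 46 mm above the underside. Friction holds it where left on a lane. Chocks are alike.
- chock2: orange wedge, 44 mm along x, 44 mm along y, 16 mm high, 250 g, rubber sole, origin under its centre. Its +x face leans at 65 deg, toe at x=22 mm; it touches a vial on the same floor when the vial's axis is at x=29.6 mm. Black grip fin on top: 24 mm along x, 12 mm across y, centred at x=-6 mm, 16 to 46 mm above the underside. Friction holds it where left on a lane. Chocks are alike.
- mouse: bystander: black computer mouse, 100 x 60 x 22 mm, on a 3 mm blue mouse pad, origin under its centre
- petri: bystander: closed pale petri dish, 90 mm across, 15 mm high, origin under its centre
- jar: bystander: small jar with a red lid, 48 mm across, 60 mm high, origin under its centre
Not all that is in view belongs to the job. What is shaped like the chock2 but green is not meant. What is shaped like the short3 but green is not meant.

How it is judged (in metres and radians):
At the end, for the whole second after the job is handed in: Long vials in the wide lane, short in the narrow, flat across it (0.25 rad; 12 mm off centre), at rest; the top vial of each row within 6 mm of touching the top stop; in each lane a chock flat and square (0.25 rad), face within 7 mm of the lowest vial (x of long1 in the frame of rack between 0.015 and 0.095 m and y of long1 in the frame of rack between 0.0255 and 0.0495 m and z of long1 in the frame of rack between 0.05 and 0.0765 m and angle between the x axis of each of long1, long2, long3, short1, short2, short3 and the y axis of rack, either way round below 0.25 rad and linear speed of each of long1, long2, long3, short1, short2, short3 below 0.02 m/s and x of long2 in the frame of rack between 0.015 and 0.095 m and y of long2 in the frame of rack between 0.0255 and 0.0495 m and z of long2 in the frame of rack between 0.05 and 0.0765 m and x of long3 in the frame of rack between 0.015 and 0.095 m and y of long3 in the frame of rack between 0.0255 and 0.0495 m and z of long3 in the frame of rack between 0.05 and 0.0765 m and x of any of long1, long2, long3 in the frame of rack above 0.0761 m and ((y of chock1 in the frame of rack between 0.0075 and 0.0675 m and angle between chock1's own z axis and vertical below 0.36 rad and angle between the y axis of chock1 and the y axis of rack, either way round below 0.25 rad and linear speed of chock1 below 0.02 m/s and ((x of long1 in the frame of chock1 between 0.02 and 0.036 m and z of long1 in the frame of chock1 between 0.004 and 0.018 m) or (x of long2 in the frame of chock1 between 0.02 and 0.036 m and z of long2 in the frame of chock1 between 0.004 and 0.018 m) or (x of long3 in the frame of chock1 between 0.02 and 0.036 m and z of long3 in the frame of chock1 between 0.004 and 0.018 m))) or (y of chock2 in the frame of rack between 0.0075 and 0.0675 m and angle between chock2's own z axis and vertical below 0.36 rad and angle between the y axis of chock2 and the y axis of rack, either way round below 0.25 rad and linear speed of chock2 below 0.02 m/s and ((x of long1 in the frame of chock2 between 0.02 and 0.036 m and z of long1 in the frame of chock2 between 0.004 and 0.018 m) or (x of long2 in the frame of chock2 between 0.02 and 0.036 m and z of long2 in the frame of chock2 between 0.004 and 0.018 m) or (x of long3 in the frame of chock2 between 0.02 and 0.036 m and z of long3 in the frame of chock2 between 0.004 and 0.018 m)))) and x of short1 in the frame of rack between 0.015 and 0.095 m and y of short1 in the frame of rack between -0.0605 and -0.0365 m and z of short1 in the frame of rack between 0.05 and 0.0765 m and x of short2 in the frame of rack between 0.015 and 0.095 m and y of short2 in the frame of rack between -0.0605 and -0.0365 m and z of short2 in the frame of rack between 0.05 and 0.0765 m and x of short3 in the frame of rack between 0.015 and 0.095 m and y of short3 in the frame of rack between -0.0605 and -0.0365 m and z of short3 in the frame of rack between 0.05 and 0.0765 m and x of any of short1, short2, short3 in the frame of rack above 0.0761 m and ((y of chock1 in the frame of rack between -0.0665 and -0.0305 m and angle between chock1's own z axis and vertical below 0.36 rad and angle between the y axis of chock1 and the y axis of rack, either way round below 0.25 rad and linear speed of chock1 below 0.02 m/s and ((x of short1 in the frame of chock1 between 0.02 and 0.036 m and z of short1 in the frame of chock1 between 0.004 and 0.018 m) or (x of short2 in the frame of chock1 between 0.02 and 0.036 m and z of short2 in the frame of chock1 between 0.004 and 0.018 m) or (x of short3 in the frame of chock1 between 0.02 and 0.036 m and z of short3 in the frame of chock1 between 0.004 and 0.018 m))) or (y of chock2 in the frame of rack between -0.0665 and -0.0305 m and angle between chock2's own z axis and vertical below 0.36 rad and angle between the y axis of chock2 and the y axis of rack, either way round below 0.25 rad and linear speed of chock2 below 0.02 m/s and ((x of short1 in the frame of chock2 between 0.02 and 0.036 m and z of short1 in the frame of chock2 between 0.004 and 0.018 m) or (x of short2 in the frame of chock2 between 0.02 and 0.036 m and z of short2 in the frame of chock2 between 0.004 and 0.018 m) or (x of short3 in the frame of chock2 between 0.02 and 0.036 m and z of short3 in the frame of chock2 between 0.004 and 0.018 m))))).
It fails at once if the mouse is shifted by more than 30 mm (distance of mouse from where it was at the start of the episode above 0.03 m).
It fails at once if the petri is shifted by more than 30 mm (distance of petri from where it was at the start of the episode above 0.03 m).
It fails at once if the jar is shifted by more than 30 mm (distance of jar from where it was at the start of the episode above 0.03 m).
Of long1, long2, long3, short1, short2, short3 only 4 to 6 are there at a start; the rules pass over those that are not, and their reading is None.
At some moment in a run one of chock1, chock2 may be knocked a few centimetres aside while the robot is not near it.
Once in a run the grip may slacken for a moment while it holds something.
It also fails if it takes over 210 s, if anything falls off the work surface, if the arm or the gripper's body presses on something with over 40 N, if the wrist force passes 120 N, or if a joint passes its speed limit or range.

## Robot

A 6-joint arm with a two-finger parallel gripper is mounted at the origin on the work surface. World frame = base frame: x ahead of the robot, y to its left, z up, the work surface at z = 0. Lengths are in mm, angles in rad, forces in N, time in s.
With the tool pointing down it reaches from about 350 to 925 mm from the base axis. Payload 6.4 kg.
Tool frame: the origin (TCP) lies midway between the tips of the shut fingers; the grasp point (between the pads) lies 19 mm behind it; z points along the fingers, y is the line along which they close (so a half turn about z gives the same grasp; the last joint's range is limited). The gripper opens to 94 mm and grips with 3 to 60 N. Pads are 16 mm wide; open, the fingers measure 119 mm over their backs; the gripper's body (75 mm by 177 mm) begins 78 mm behind the grasp point.
Start: joints at [1.161, 0.245, 1.558, -0, 1.339, -0.174], TCP at [151.85, 632.025, 205.455] pointing down, gripper open.
Joint ranges: [-3.13, 3.13], [-1.02, 2.26], [0.13, 2.54], [-0.95, 4.09], [0.21, 2.88], [-2.74, 2.74]. Speed limits (rad/s): [2.57, 2.57, 3.14, 3.14, 3.14, 3.14].

## Interface

Orientations are given as a unit quaternion [w, x, y, z].
In Python, from station import env gives the robot as it stands.
- The arm moves only by the tool move_arm, never from a script. Its argument "motion" is a list that holds one entry, the list of rows, each a list of 4 numbers: the shift along the world's x, y, z in m, then the turn about the world's z in rad. A call has 1 to 5 rows; each row is the pose to reach, as a shift and turn from the pose commanded when the call began; what a row does not reach only later rows make up. A row lasts 1/8 s, in which the tool goes at most 62.5 mm and 10.7 degrees, less where a joint would pass 70% of its speed; a pose out of reach is approached as far as the arm can. A call with a gripper value outside its range is refused whole. "fingers" is the finger opening in m, from 0 to 0.094, set as the call begins (left out, the last holds). The fingers move at their own pace and stop on an object; the grip force is fixed at half the most. Time passes only in rows, so rows that repeat a pose let the fingers close. It gives the time, the measured TCP pose, the force, the opening and the grip force at its end, in the units of the state.
- env.observe(): the state, without advancing time (a new reading comes with each control period).
- env.snapshot(name): name is "scene" or "side" or "wrist"; returns the picture (384x512x3 uint8, red, green, blue); there is no depth.
- env.calibration(name): a dict with "mtx" (3x3 intrinsics, pixels), "R" (3x3) and "t" (3): a world point X has camera coordinates R X + t. Camera axes: x right, y down, z forward; pixel columns grow to the right and rows downward; lengths in mm; the calibration is good to about 2 mm. A picture is of the moment at which its call begins: read the wrist's pose just before it. calibration takes no time and is no camera call; for the wrist camera it gives the pose at the moment of the call.
- env.finish_job(): hands the job in; it is judged then, once.
Trained networks look in the newest picture that a camera, given by its name, has taken for a name from the list of things; names that differ only in an ending like _2 or _b are one class to them, and where a whole thing is asked for, a point or a joint stands for the part that bears it (a point fixed in the world has none). Each returns a list of dicts, best first, with "score" (0 to 1); they miss things now and then, are a little off and sometimes report something else, mostly with a low value. They report only what shows in the picture. A call takes as long as a camera call. They do not tell look-alikes from the thing itself.
- env.regions_of(name, camera): "mask" (384x512 bool, what is visible of it) and "bbox" ([centre column, centre row, width, height] in pixels, round what is visible of it).
The state is a dict: "time_s": time; "joint_positions": joint angles; "qd": joint speeds; "joint_torque": joint torques, N m; "ee_pos": TCP position; "tcp_rot": TCP orientation; "contact_force": force on the tool from outside, world axes, zero at the start; "torque": the same for the moment, N m; "gripper_width": finger opening in mm; "finger_force": force on a finger pad.
Only numpy, scipy, OpenCV 4.12 (cv2) and the standard library are available. Lean on these libraries where they do the work, as an engineer would, in place of code of your own. Each camera call takes 0.05 s, during which the arm holds its last target. There are 200 camera calls.

## Working session

There is one attempt and no reset: what is moved stays moved. The work goes in short steps, Python scripts to look and compute and a tool call to move; the robot and the scene stay as the last step left them, time stands still between calls to the robot, and variables do not carry over. Pictures are saved under pics/ and viewed, at most 14 in all, crops included, and the job is handed in when it is done.

Besides the shell and the picture viewer there is one more tool, called after "Emit:" in YAML: its name, and indented under it one key for each argument. move_arm: Moves the arm, as the interface text tells. Its arguments: {"type":"object","properties":{"motion":{"type":"array"},"fingers":{"type":"number"}},"required":["motion"]}

```bash
mkdir -p pics; ls; python3 - <<'E'
from station import env
import cv2,numpy as np
o=env.observe();print({k:np.round(v,3).tolist() for k,v in o.items()})
for n in ("scene","side"):
    im=env.snapshot(n);cv2.imwrite(f"pics/{n}0.png",cv2.resize(im[...,::-1],(800,600),interpolation=cv2.INTER_CUBIC))
    c=env.calibration(n);print(n,np.round(c["mtx"],1).tolist(),np.round(-c["R"].T@c["t"]).tolist(),np.round(c["R"],2).tolist())
    for t in ("long1","short1","chock1","rack","pad","mouse","petri","jar"):
        for d in env.regions_of(t,n): print(n,t,round(d["score"],2),np.round(d["bbox"]).tolist())
E
```

```text
pics
{'time_s': 0.0, 'joint_positions': [1.161, 0.246, 1.559, -0.0, 1.339, -0.174], 'qd': [-0.001, 0.001, 0.001, 0.001, 0.0, -0.0], 'joint_torque': [0.002, -41.581, -31.461, 0.069, 0.033, -0.0], 'ee_pos': [151.622, 631.466, 204.391], 'tcp_rot': [-0.0, 0.118, 0.993, -0.001], 'contact_force': [-0.535, 0.998, 0.943], 'torque': [0.032, 0.028, -0.002], 'finger_force': 0.0, 'gripper_width': 93.85}
scene [[495.0, 0.0, 258.8], [0.0, 495.0, 192.8], [0.0, 0.0, 1.0]] [1377.0, 321.0, 905.0] [[-0.31, 0.95, -0.02], [0.66, 0.2, -0.72], [-0.68, -0.24, -0.69]]
scene long1 0.61 [172.0, 122.0, 20.0, 25.0]
scene long1 0.57 [168.0, 163.0, 17.0, 25.0]
scene short1 0.86 [121.0, 245.0, 26.0, 15.0]
scene short1 0.77 [142.0, 204.0, 21.0, 25.0]
scene short1 0.73 [192.0, 189.0, 14.0, 25.0]
scene short1 0.51 [184.0, 213.0, 22.0, 24.0]
scene chock1 0.86 [259.0, 172.0, 20.0, 21.0]
scene chock1 0.78 [238.0, 212.0, 27.0, 28.0]
scene chock1 0.67 [293.0, 164.0, 16.0, 25.0]
scene chock1 0.36 [171.0, 121.0, 19.0, 26.0]
scene rack 0.88 [324.0, 226.0, 92.0, 78.0]
scene rack 0.7 [258.0, 173.0, 20.0, 23.0]
scene pad 0.79 [1
[... 299 characters left out ...]
, 0.01], [-0.15, -0.69, -0.71], [0.16, 0.69, -0.7]]
side long1 0.95 [245.0, 311.0, 39.0, 14.0]
side short1 0.73 [299.0, 249.0, 27.0, 11.0]
side short1 0.72 [317.0, 291.0, 28.0, 18.0]
side short1 0.66 [370.0, 273.0, 28.0, 22.0]
side short1 0.61 [266.0, 261.0, 26.0, 6.0]
side short1 0.55 [244.0, 160.0, 78.0, 59.0]
side chock1 0.58 [270.0, 214.0, 16.0, 15.0]
side chock1 0.57 [214.0, 222.0, 21.0, 18.0]
side chock1 0.52 [187.0, 203.0, 18.0, 18.0]
side chock1 0.32 [245.0, 160.0, 78.0, 65.0]
side rack 0.76 [245.0, 161.0, 77.0, 66.0]
side pad 0.86 [275.0, 291.0, 132.0, 112.0]
side mouse 0.75 [332.0, 213.0, 38.0, 23.0]
side petri 0.63 [169.0, 143.0, 31.0, 18.0]
side jar 0.4 [332.0, 211.0, 42.0, 18.0]
```

View pics/scene0.png

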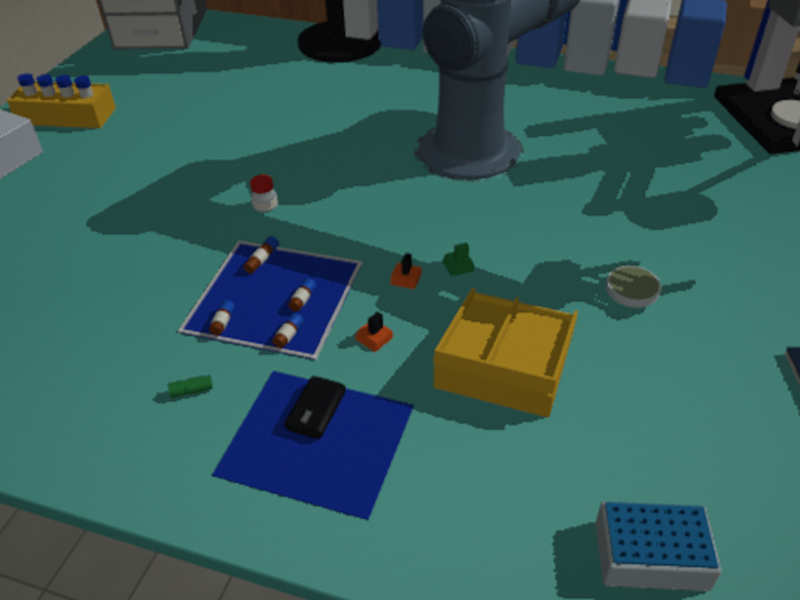

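View pics/side0.png

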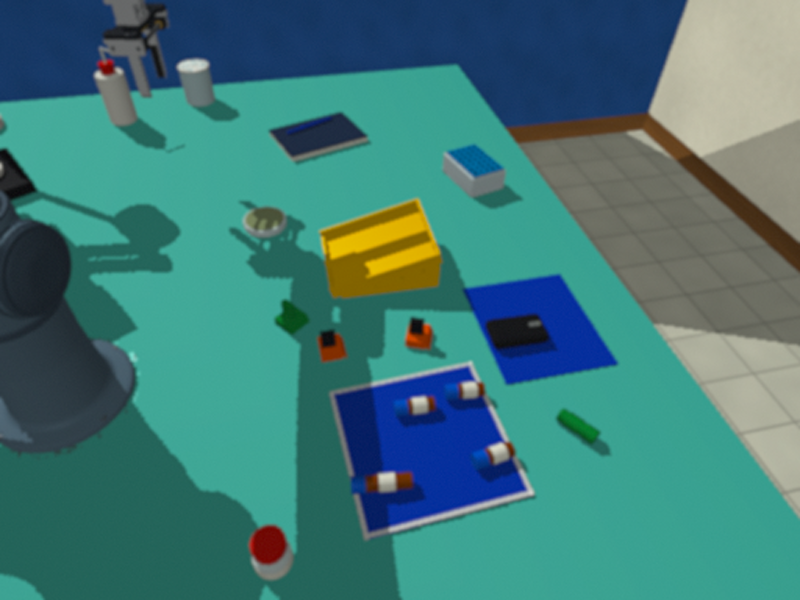

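The scene view shows four vials on the pad, at scene0.png pixels (262,255), (302,295), (222,318) and (287,332). The first looks long and the others short. The two orange chocks are at (406,270) and (374,330), and the rack is at (505,350). A green wedge at (459,260) and a green vial at (190,385) are look-alikes, so I'll leave them alone because of their colour.

```bash
cat > h.py <<'E'
from station import env
import cv2,numpy as np
from scipy.optimize import minimize
def proj(P,c):
    q=(c["R"]@np.atleast_2d(P).T+np.reshape(c["t"],(3,1)));q=c["mtx"]@q
    return (q[:2]/q[2]).T
def back(uv,z,c):
    uv=np.atleast_2d(uv);d=c["R"].T@np.linalg.inv(c["mtx"])@np.c_[uv,np.ones(len(uv))].T
    o=-c["R"].T@np.ravel(c["t"]);return (o[:,None]+d*((z-o[2])/d[2])).T[:,:2]
def place(P,x,y,a):
    c,s=np.cos(a),np.sin(a);return np.asarray(P)@np.array([[c,s,0],[-s,c,0],[0,0,1]])+[x,y,0]
def hullmask(P,c,sh=(384,512),k=4):
    m=np.zeros(sh,np.uint8);h=cv2.convexHull(np.round(proj(P,c)*16).astype(np.int32))
    cv2.fillConvexPoly(m,h,1,shift=4);return m>0
def fit(P,obs,x0,steps=(15,15,.15)):
    """obs: list of (mask,calib); minimise 1-IoU of projected hull"""
    def f(p):
        return sum(1-(h&m).sum()/max(1,(h|m).sum()) for m,c in obs for h in [hullmask(place(P,*p),c,m.shape)])
    S=np.vstack([x0]+[np.add(x0,np.eye(3)[i]*steps[i]) for i in range(3)])
    r=minimize(f,x0,method="Nelder-Mead",options=dict(initial_simplex=S,xatol=.05,fatol=1e-4,maxiter=300));return r.x,r.fun
def hsv(im): return cv2.cvtColor(im,cv2.COLOR_RGB2HSV)
def comps(m,amin=30):
    n,l,s,ce=cv2.connectedComponentsWithStats(m.astype(np.uint8));return [(l==i,ce[i],s[i,4]) for i in range(1,n) if s[i,4]>=amin]
T=np.tan(np.radians(15))
RACK=[(sx*102.5,sy*88.5,z) for sx in(-1,1) for sy in(-1,1) for z in(0,36+sx*102.5*T+18.6)]
VIAL=lambda L,z0:[(sx*L/2,12*np.cos(t),z0+12+12*np.sin(t)) for sx in(-1,1) for t in np.arange(0,6.28,.4)]
CH=[(sx*22-(7.5 if sx>0 and z>0 else 0),sy*22,z) for sx in(-1,1) for sy in(-1,1) for z in(0,16)]
E
python3 - <<'E'
from h import *
ims={n:env.snapshot(n) for n in("scene","side")};cal={n:env.calibration(n) for n in ims}
obs=[]
for n,im in ims.items():
    r=[d for d in env.regions_of("rack",n)][0]; h=hsv(im)
    m=(h[...,0]>18)&(h[...,0]<34)&(h[...,1]>140)
    cs=[c for c in comps(m,200)]; cx=r["bbox"][:2]; b=min(cs,key=lambda k:np.hypot(*(k[1]-cx)))
    print(n,b[1],b[2],r["mask"].sum());obs.append((b[0],cal[n]))
c0=back(obs[0][0].nonzero()[1].mean() and [[obs[0][0].nonzero()[1].mean(),obs[0][0].nonzero()[0].mean()]],40,cal["scene"])[0];print(c0)
for a in np.arange(-3,3,.5): 
    p,f=fit(RACK,obs,[*c0,a]);print(np.round(p,2),round(f,3))
for t,z in(("long1",16),("short1",16),("chock1",8),("mouse",12),("petri",8),("jar",30),("pad",2)):
  for n in ims:
    for d in env.regions_of(t,n):
        if d["score"]<.4: continue
        v,u=d["mask"].nonzero();print(t,n,round(d["score"],2),np.round(back([[u.mean(),v.mean()]],z,cal[n])[0]).tolist())
E
```

```text
scene [322.45307317 225.46146341] 5125 5273
side [244.08886996 161.55423055] 3522 246
[583.55729265 204.76938667]
[554.23 205.2   -3.18] 0.43
[581.94 208.74  -2.52] 0.586
[560.29 217.81  -1.57] 0.38
[560.83 220.82  -1.59] 0.379
[559.44 217.74  -1.57] 0.38
[ 5.4984e+02  2.0444e+02 -4.0000e-02] 0.136
[ 5.4773e+02  2.0535e+02 -3.0000e-02] 0.135
[ 5.4897e+02  2.0499e+02 -6.0000e-02] 0.135
[560.23 203.63   1.53] 0.455
[559.79 196.6    1.54] 0.457
[560.03 206.29   1.53] 0.459
[555.61 207.09   3.08] 0.431
long1 scene 0.57 [456.0, -266.0]
long1 side 0.77 [458.0, -264.0]
short1 scene 0.59 [765.0, -234.0]
short1 scene 0.56 [614.0, -142.0]
short1 scene 0.47 [619.0, -259.0]
short1 side 0.84 [763.0, -239.0]
short1 side 0.65 [618.0, -141.0]
short1 side 0.55 [620.0, -257.0]
short1 side 0.52 [534.0, -153.0]
chock1 scene 0.82 [423.0, -4.0]
chock1 scene 0.76 [360.0, 74.0]
chock1 scene 0.6 [573.0, -9.0]
chock1 side 0.69 [580.0, -5.0]
chock1 side 0.63 [369.0, 81.0]
mouse scene 0.75 [558.0, 200.0]
petri scene 0.59 [340.0, 374.0]
petri side 0.83 [342.0, 372.0]
jar scene 0.53 [302.0, -333.0]
jar side 0.68 [304.0, -330.0]
pad scene 0.63 [542.0, -203.0]
pad side 0.56 [531.0, -222.0]
```

Emit:
move_arm:
  motion:
    - [[0.03,-0.04,0.03,0.1],[0.07,-0.08,0.07,0.2],[0.11,-0.12,0.11,0.24],[0.15,-0.17,0.14,0.24],[0.19,-0.22,0.16,0.24]]

```text
time_s: 2.42
ee_pos: [327.6, 429.8, 358.6]
tcp_rot: [0.001, -0.002, 1.0, 0.001]
contact_force: [1.4, 1.3, -0.5]
gripper_width: 94.1
finger_force: 0.0
```

Emit:
move_arm:
  motion:
    - [[0.02,-0.05,0.02,0],[0.04,-0.1,0.04,0],[0.06,-0.15,0.05,0],[0.08,-0.2,0.05,0],[0.08,-0.2,0.05,0]]

```text
time_s: 3.05
ee_pos: [407.6, 228.6, 407.0]
tcp_rot: [0.0, 0.001, 1.0, -0.0]
contact_force: [-0.1, 0.3, 0.6]
gripper_width: 94.1
finger_force: 0.0
```

```bash
python3 - <<'E'
from h import *
o=env.observe();print(o["time_s"],o["ee_pos"],o["tcp_rot"],o["joint_positions"])
c=env.calibration("wrist");im=env.snapshot("wrist");cv2.imwrite("pics/w1.png",im[...,::-1]);print(-c["R"].T@c["t"],c["mtx"],np.round(c["R"],2))
print(np.round(proj(place([(x,y,36+x*T) for x in(-96.6,96.6) for y in(-83.5,-13.5,-8.5,83.5)],549,205,-.04),c)))
E
```

```text
3.05 [407.55810972 228.55595655 406.96633716] [ 3.47181291e-04  7.02509955e-04  9.99999693e-01 -3.02173513e-05] [ 2.67872601e-01 -2.87905133e-01  1.72366199e+00 -2.44729235e-04
  1.70518236e+00 -1.30155157e+00]
[324.19232927 228.50876908 587.41394878] [[297.34920904   0.         258.85272062]
 [  0.         297.34920904 192.79458544]
 [  0.           0.           1.        ]] [[ 0.    1.    0.  ]
 [ 0.96 -0.    0.28]
 [ 0.28 -0.   -0.96]]
[[207. 170.]
 [242. 172.]
 [245. 172.]
 [291. 174.]
 [204. 271.]
 [239. 272.]
 [241. 272.]
 [287. 273.]]
```

View pics/w1.png

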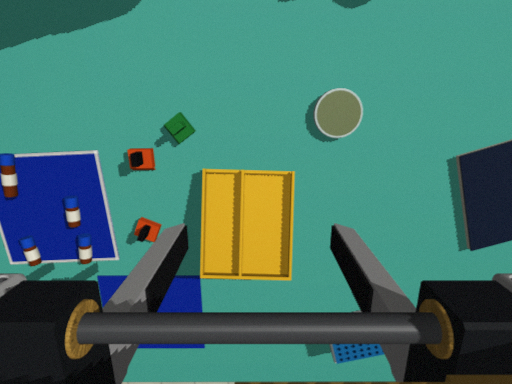

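Emit:
move_arm:
  motion:
    - [[0.01,-0.06,-0.02,0],[0.02,-0.12,-0.04,0],[0.03,-0.18,-0.06,0],[0.04,-0.24,-0.08,0],[0.04,-0.29,-0.1,0]]

```text
time_s: 3.72
ee_pos: [447.0, -59.5, 306.3]
tcp_rot: [0.0, -0.003, 1.0, 0.0]
contact_force: [1.0, -0.6, -1.2]
gripper_width: 93.8
finger_force: 0.0
```

Emit:
move_arm:
  motion:
    - [[0.0,-0.02,-0.01,0],[0.0,-0.02,-0.01,0]]

```text
time_s: 3.98
ee_pos: [446.3, -78.5, 295.7]
tcp_rot: [-0.001, -0.002, 1.0, 0.001]
contact_force: [-0.0, -0.1, 0.0]
gripper_width: 94.1
finger_force: 0.0
```

```bash
cat >> h.py <<'E'
def orange(im): h=hsv(im);return ((h[...,0]<13)|(h[...,0]>175))&(h[...,1]>170)&(h[...,2]>110)
def yellow(im): h=hsv(im);return (h[...,0]>17)&(h[...,0]<34)&(h[...,1]>140)
E
python3 - <<'E'
from h import *
cals={};ms={}
o=env.observe();print(o["time_s"],o["ee_pos"])
cw=env.calibration("wrist");im=env.snapshot("wrist");cv2.imwrite("pics/w2.png",cv2.resize(im[...,::-1],(800,600),interpolation=cv2.INTER_CUBIC))
w1=cv2.imread("pics/w1.png")[...,::-1].copy()
# calibration of w1 view
c1=dict(cw);c1["t"]=-cw["R"]@np.array([324.19,228.51,587.41])
obs=[(max(comps(yellow(w1),500),key=lambda k:k[2])[0],c1)]
print(fit(RACK,obs,[549,205,-.04]))
for n in("scene","side"):
    s=env.snapshot(n);c=env.calibration(n);b=min(comps(yellow(s),500),key=lambda k:np.hypot(*(k[1]-proj([[549,205,40]],c)[0])));obs.append((b[0],c))
print(fit(RACK,obs,[549,205,-.04]))
for m,ce,a in comps(orange(im),60): print("orange",ce,a,back([ce],8,cw)[0])
for t in("long1","short1","chock1"):
    for d in env.regions_of(t,"wrist"):
        v,u=d["mask"].nonzero();z=16 if t!="chock1" else 8
        (cx,cy),(w,h),a=cv2.minAreaRect(back(np.c_[u,v],z,cw).astype(np.float32));print(t,round(d["score"],2),np.round(d["bbox"]),np.round([cx,cy,w,h,a]))
E
```

```text
3.975 [446.32575399 -78.53598686 295.74680941]
(array([ 5.49220760e+02,  2.06527937e+02, -2.41840200e-02]), np.float64(0.04636519748139667))
(array([ 5.50215134e+02,  2.06100888e+02, -3.52386091e-02]), np.float64(0.2695089230092671))
orange [63.84237462 55.05220061] 977 [ 294.62291564 -360.1791348 ]
orange [307.02131783 146.97286822] 516 [425.74868269  -2.50732925]
orange [141.44554455 160.54455446] 101 [ 448.13834829 -264.7873149 ]
orange [140.432 187.144] 125 [ 491.99336774 -271.15792323]
orange [299.81725888 233.42893401] 394 [573.26070859  -7.57449645]
long1 0.73 [138. 164.  18.  56.] [ 457. -265.   25.   88.   83.]
short1 0.73 [223. 258.  16.  37.] [ 617. -141.   22.   73.   83.]
chock1 0.74 [307. 146.  34.  27.] [426.  -2.  44.  48.   0.]
chock1 0.64 [301. 235.  32.  28.] [577.  -7.  49.  46.  67.]
chock1 0.56 [362. 106.  44.  48.] [366.  77.  49.  53.  38.]
chock1 0.43 [281. 303.  35.  12.] [713. -37.  34.  61.   0.]
```

View pics/w2.png

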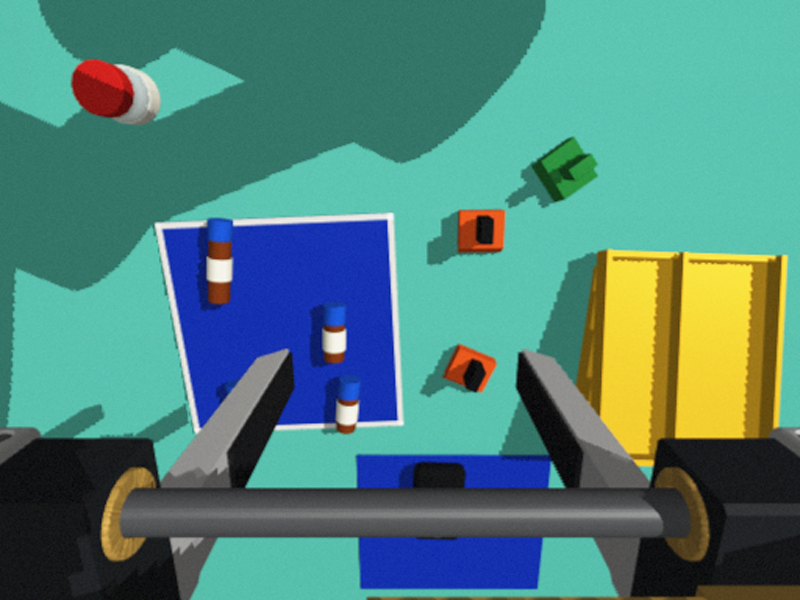

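```bash
cat >> h.py <<'E'
FIN=[(-6+sx*12,sy*6,z) for sx in(-1,1) for sy in(-1,1) for z in(16,46)]
def chockfit(im,c,x,y,z0=0,tilt=None,yaws=np.arange(-3,3.2,.4)):
    """returns sorted list of (cost,[x,y,yaw]) for a chock on the bench (or floor z0) near x,y"""
    b=np.array(CH)+[0,0,z0];f=np.array(FIN)+[0,0,z0]
    u,v=np.round(proj([[x,y,z0+15]],c)[0]).astype(int);r=35;H=hsv(im)
    win=np.zeros(im.shape[:2],bool);win[max(0,v-r):v+r,max(0,u-r):u+r]=1
    om=orange(im)&win; om=max(comps(om,20),key=lambda k:k[2])[0]
    near=cv2.dilate(om.astype(np.uint8),np.ones((9,9)))>0
    dm=(H[...,2]<60)&win&near
    def g(p):
        hb=hullmask(place(b,*p),c);hf=hullmask(place(f,*p),c);ob=hb&~hf
        return 2-(ob&om).sum()/max(1,(ob|om).sum())-(hf&dm).sum()/max(1,(hf|dm).sum())
    out=[]
    for a in yaws:
        S=np.array([[x,y,a],[x+8,y,a],[x,y+8,a],[x,y,a+.2]])
        q=minimize(g,[x,y,a],method="Nelder-Mead",options=dict(initial_simplex=S,xatol=.05,fatol=1e-4));out.append((q.fun,q.x))
    return sorted(out,key=lambda k:k[0])
E
python3 - <<'E'
from h import *
o=env.observe();cw=env.calibration("wrist");im=env.snapshot("wrist")
ti=[]
for x,y in((426,-2),(577,-7)):
    for f,p in chockfit(im,cw,x,y)[:8]: print(round(f,3),np.round(p,2))
    u,v=np.round(proj([[x,y,15]],cw)[0]).astype(int);ti.append(cv2.resize(im[v-25:v+25,u-25:u+25,::-1],(400,400),interpolation=cv2.INTER_CUBIC))
cv2.imwrite("pics/crop1.png",np.hstack(ti))
E
```

```text
0.606 [ 4.2842e+02 -1.9000e+00  5.0000e-02]
0.609 [ 4.2684e+02 -2.1000e+00  5.0000e-02]
0.613 [ 4.2828e+02 -2.4500e+00  2.0000e-02]
0.616 [ 4.2687e+02 -1.9700e+00  5.0000e-02]
0.665 [ 4.2949e+02 -3.7100e+00  2.0000e-02]
0.794 [ 4.2777e+02 -5.4400e+00 -2.0000e-01]
0.814 [418.93  -2.77   3.21]
0.815 [418.89  -2.74  -3.07]
0.531 [ 5.8006e+02 -8.1200e+00 -3.4000e-01]
0.533 [ 5.8045e+02 -8.2500e+00 -2.8000e-01]
0.537 [ 5.8008e+02 -7.5100e+00 -3.2000e-01]
0.548 [ 5.8075e+02 -7.4700e+00 -2.4000e-01]
0.571 [ 5.7982e+02 -9.8400e+00 -4.9000e-01]
0.692 [570.68  -4.39   2.91]
0.694 [569.87  -4.78  -3.35]
0.704 [570.96  -4.     2.75]
```

View pics/crop1.png

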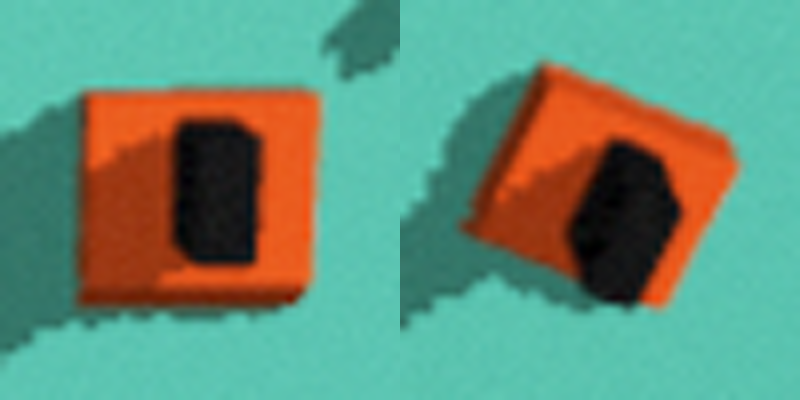

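The crop shows two orange chocks with black fins. Both sloping faces point roughly down the image (+x): the left chock's yaw is about 0 and the right's about −0.35. Neither is the green one at w2.png (567,168). I'll pick up the left chock first.

Emit:
move_arm:
  motion:
    - [[-0.015,0.04,-0.04,0],[-0.025,0.077,-0.08,0],[-0.025,0.077,-0.14,0],[-0.025,0.077,-0.195,0],[-0.025,0.077,-0.225,0]]
  fingers: 0.06

```text
time_s: 4.95
ee_pos: [419.9, -0.9, 69.2]
tcp_rot: [-0.002, -0.003, 1.0, 0.0]
contact_force: [-0.9, -0.1, -0.0]
gripper_width: 60.4
finger_force: 0.0
```

Emit:
move_arm:
  motion:
    - [[0,0,-0.025,0],[0,0,-0.049,0],[0,0,-0.049,0]]

```text
time_s: 5.32
ee_pos: [420.2, -1.2, 21.6]
tcp_rot: [-0.002, -0.002, 1.0, 0.001]
contact_force: [-0.3, -0.3, 0.6]
gripper_width: 60.1
finger_force: 0.0
```

Emit:
move_arm:
  motion:
    - [[0,0,0,0],[0,0,0,0],[0,0,0,0],[0,0,0,0]]
  fingers: 0.0

```text
time_s: 5.82
ee_pos: [421.9, -2.1, 23.2]
tcp_rot: [0.0, -0.002, 1.0, -0.0]
contact_force: [-0.5, 0.2, 0.5]
gripper_width: 23.5
finger_force: 0.0
```

Emit:
move_arm:
  motion:
    - [[0,0,0,0],[0,0,0,0],[0,0,0,0]]
  fingers: 0.0

```text
time_s: 6.2
ee_pos: [421.6, -2.2, 22.9]
tcp_rot: [0.0, -0.002, 1.0, -0.0]
contact_force: [-0.7, -2.6, 1.8]
gripper_width: 11.7
finger_force: 30.0
```

Emit:
move_arm:
  motion:
    - [[0,0,0.03,0],[0,0,0.08,0],[0,0,0.12,0]]

```text
time_s: 6.58
ee_pos: [421.1, -1.7, 143.8]
tcp_rot: [-0.0, -0.002, 1.0, 0.0]
contact_force: [-0.2, -0.2, -2.2]
gripper_width: 11.9
finger_force: 30.0
```

```bash
python3 - <<'E'
from h import *
o=env.observe();print(o["gripper_width"],o["finger_force"],o["contact_force"])
c=env.calibration("side");im=env.snapshot("side");u,v=np.round(proj([[480,60,60]],c)[0]).astype(int)
cv2.imwrite("pics/g1.png",cv2.resize(im[v-75:v+75,u-100:u+100,::-1],(800,600),interpolation=cv2.INTER_CUBIC))
E
```

```text
11.905460103580106 29.993188977241516 [-0.21226463 -0.20817812 -2.19156275]
```

View pics/g1.png

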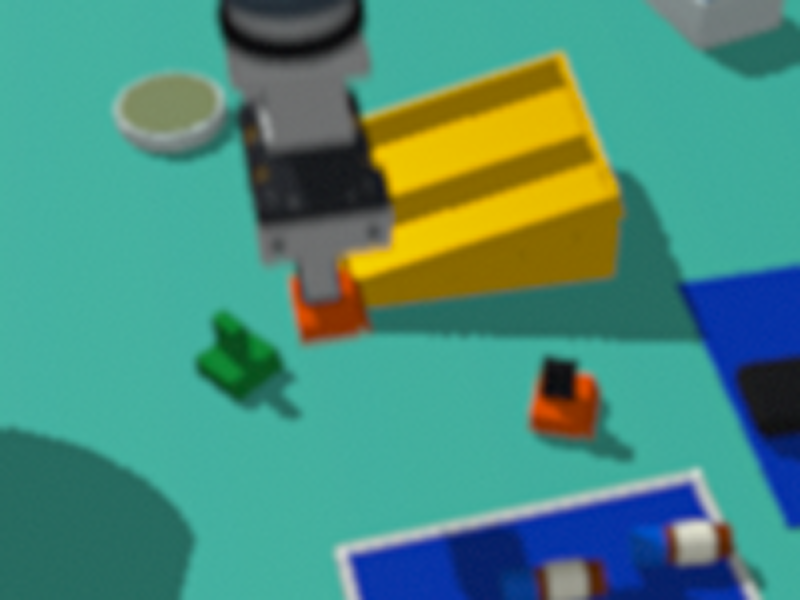

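Emit:
move_arm:
  motion:
    - [[0.014,0.055,0,0],[0.028,0.11,0,0],[0.042,0.165,0,-0.03],[0.056,0.215,0,-0.03],[0.056,0.247,0,-0.03]]

```text
time_s: 7.25
ee_pos: [477.1, 247.1, 141.2]
tcp_rot: [-0.001, 0.012, 1.0, -0.0]
contact_force: [-1.0, 0.2, -2.8]
gripper_width: 11.5
finger_force: 30.0
```

Emit:
move_arm:
  motion:
    - [[0,0,-0.04,0],[0,0,-0.08,0],[0,0,-0.088,0],[0,0,-0.092,0],[0,0,-0.094,0]]

```text
time_s: 7.88
ee_pos: [478.7, 245.2, 50.0]
tcp_rot: [0.001, 0.013, 1.0, 0.0]
contact_force: [-0.0, 0.1, -2.3]
gripper_width: 11.8
finger_force: 30.0
```

Emit:
move_arm:
  motion:
    - [[0,0,-0.002,0],[0,0,-0.003,0],[0,0,-0.004,0]]

```text
time_s: 8.25
ee_pos: [477.8, 245.1, 45.1]
tcp_rot: [0.0, 0.013, 1.0, 0.0]
contact_force: [-1.0, -0.2, 3.6]
gripper_width: 11.7
finger_force: 30.0
```

Emit:
move_arm:
  motion:
    - [[0,0,-0.001,0],[0,0,-0.002,0],[0,0,-0.003,0]]

```text
time_s: 8.62
ee_pos: [478.0, 245.2, 44.9]
tcp_rot: [-0.0, 0.013, 1.0, -0.0]
contact_force: [-12.0, -3.8, 24.9]
gripper_width: 12.1
finger_force: 30.0
```

Emit:
move_arm:
  motion:
    - [[0,0,0,0],[0,0,0,0],[0,0,0,0],[0,0,0,0]]
  fingers: 0.05

```text
time_s: 9.12
ee_pos: [477.5, 245.0, 41.6]
tcp_rot: [-0.0, 0.013, 1.0, -0.0]
contact_force: [0.4, 0.6, -0.8]
gripper_width: 48.1
finger_force: 0.0
```

Emit:
move_arm:
  motion:
    - [[0,0,0.04,0],[0,0,0.09,0],[0,0,0.14,0],[0.02,-0.04,0.16,0],[0.04,-0.08,0.16,0]]

```text
time_s: 9.75
ee_pos: [519.3, 164.6, 204.5]
tcp_rot: [0.003, 0.012, 1.0, 0.0]
contact_force: [0.6, 0.1, -0.0]
gripper_width: 50.2
finger_force: 0.0
```

```bash
python3 - <<'E'
from h import *
o=env.observe();print(o["ee_pos"])
c=env.calibration("wrist");im=env.snapshot("wrist")
cv2.imwrite("pics/w3.png",cv2.resize(im[...,::-1],(800,600),interpolation=cv2.INTER_CUBIC))
for z in(18,):
  for m,ce,a in comps(orange(im),60):print(ce,a,np.round(back([ce],z,c)[0]))
E
```

```text
[519.27571717 164.57111635 204.49970961]
[321.11881188 142.89108911] 808 [484. 242.]
[132.1656535  214.63069909] 658 [571.  -3.]
```

View pics/w3.png

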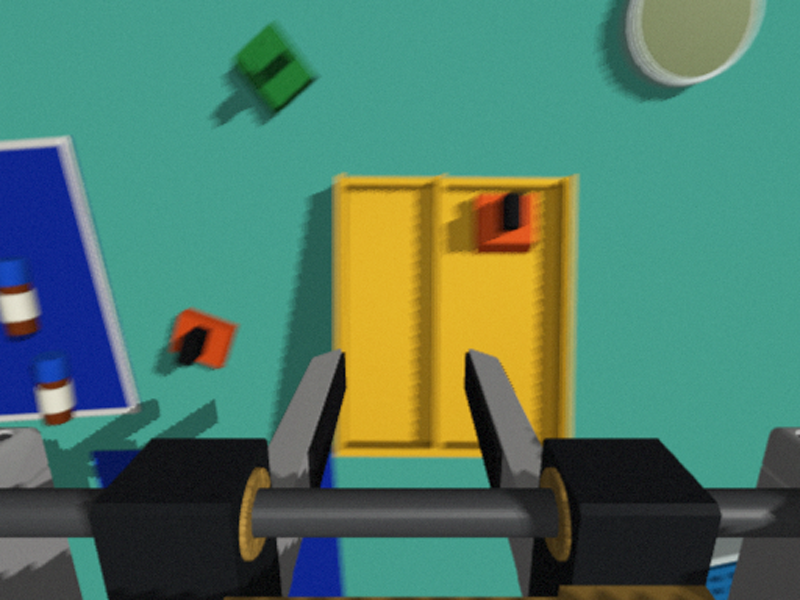

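The chock lies flat and square in the wide lane at w3.png (505,222), sloping face uphill. The second chock is at (203,338).

```bash
python3 - <<'E'
from h import *
c=env.calibration("wrist");im=env.snapshot("wrist");print(env.observe()["ee_pos"])
for f,p in chockfit(im,c,576,-6)[:6]: print(round(f,3),np.round(p,2))
m=max(comps(yellow(im),500),key=lambda k:k[2])[0]
# rows above the fingers only
def f(p):
    h=hullmask(place(RACK,*p),c);h[225:]=0;mm=cv2.morphologyEx(m.astype(np.uint8),cv2.MORPH_CLOSE,np.ones((25,25)))>0;mm[225:]=0
    return 1-(h&mm).sum()/(h|mm).sum()
r=minimize(f,[549.5,206,-.03],method="Nelder-Mead",options=dict(initial_simplex=[[549.5,206,-.03],[559,206,-.03],[549,215,-.03],[549,206,.05]]));print(r.x,r.fun)
E
```

```text
[519.12463376 162.28498721 202.29101137]
0.594 [ 5.7901e+02 -9.6600e+00 -4.4000e-01]
0.599 [ 5.7914e+02 -9.3300e+00 -4.4000e-01]
0.603 [ 5.7968e+02 -9.9600e+00 -4.8000e-01]
0.612 [ 5.7846e+02 -9.6500e+00 -4.9000e-01]
0.807 [569.52  -4.76   2.67]
0.808 [569.11  -4.39   2.65]
[ 5.48995459e+02  2.04108629e+02 -3.10723475e-02] 0.08778866540599395
```

Emit:
move_arm:
  motion:
    - [[0.02,-0.05,0,-0.15],[0.04,-0.1,0,-0.3],[0.053,-0.15,-0.02,-0.37],[0.053,-0.169,-0.07,-0.37],[0.053,-0.169,-0.12,-0.37]]
  fingers: 0.06

```text
time_s: 10.48
ee_pos: [570.6, -4.9, 80.4]
tcp_rot: [0.0, 0.198, 0.98, 0.0]
contact_force: [-0.2, 0.8, 0.5]
gripper_width: 59.9
finger_force: 0.0
```

Emit:
move_arm:
  motion:
    - [[0,0,-0.035,0],[0,0,-0.061,0],[0,0,-0.061,0]]

```text
time_s: 10.85
ee_pos: [568.1, -2.9, 18.2]
tcp_rot: [-0.003, 0.196, 0.981, 0.0]
contact_force: [-0.8, -0.5, -1.0]
gripper_width: 60.2
finger_force: 0.0
```

Emit:
move_arm:
  motion:
    - [[0,0,0,0],[0,0,0,0],[0,0,0,0],[0,0,0,0],[0,0,0,0]]
  fingers: 0.0

```text
time_s: 11.48
ee_pos: [570.6, -4.0, 21.0]
tcp_rot: [0.0, 0.197, 0.98, 0.0]
contact_force: [0.3, 0.2, -0.1]
gripper_width: 13.1
finger_force: 0.0
```

Emit:
move_arm:
  motion:
    - [[0,0,0,0],[0,0,0,0]]

```text
time_s: 11.72
ee_pos: [570.5, -4.3, 20.9]
tcp_rot: [-0.0, 0.197, 0.98, -0.0]
contact_force: [-1.3, -1.9, 2.0]
gripper_width: 12.0
finger_force: 30.0
```

Emit:
move_arm:
  motion:
    - [[0,0,0.06,0],[0,0,0.12,0],[-0.03,0.045,0.12,0.15],[-0.055,0.09,0.12,0.3],[-0.08,0.135,0.12,0.37]]

```text
time_s: 12.35
ee_pos: [489.0, 132.4, 140.1]
tcp_rot: [-0.0, 0.012, 1.0, 0.0]
contact_force: [0.5, 0.9, -1.8]
gripper_width: 11.8
finger_force: 30.0
```

Emit:
move_arm:
  motion:
    - [[-0.016,0.028,0,0],[-0.016,0.028,-0.045,0],[-0.016,0.028,-0.085,0],[-0.016,0.028,-0.093,0],[-0.016,0.028,-0.096,0]]

```text
time_s: 12.98
ee_pos: [474.8, 159.1, 45.0]
tcp_rot: [0.0, 0.013, 1.0, 0.0]
contact_force: [0.5, -0.5, -1.3]
gripper_width: 12.0
finger_force: 30.0
```

Emit:
move_arm:
  motion:
    - [[0,0,0,0],[0,0,0,0],[0,0,0,0],[0,0,0,0]]
  fingers: 0.05

```text
time_s: 13.48
ee_pos: [474.9, 159.0, 45.3]
tcp_rot: [0.0, 0.013, 1.0, 0.0]
contact_force: [0.3, -0.6, 0.2]
gripper_width: 47.5
finger_force: 0.0
```

Emit:
move_arm:
  motion:
    - [[0,0,0.05,0],[0,0,0.1,0],[0.0,-0.03,0.15,-0.18],[0.01,-0.07,0.19,-0.36],[0.02,-0.11,0.215,-0.54]]

```text
time_s: 14.1
ee_pos: [495.3, 48.0, 262.6]
tcp_rot: [0.002, 0.282, 0.96, 0.0]
contact_force: [-0.1, 0.3, 0.2]
gripper_width: 50.0
finger_force: 0.0
```

Emit:
move_arm:
  motion:
    - [[0.01,-0.04,0,-0.18],[0.02,-0.08,0,-0.36],[0.03,-0.12,0,-0.54],[0.035,-0.16,0,-0.72],[0.035,-0.17,0,-0.9]]

```text
time_s: 14.72
ee_pos: [529.5, -123.1, 259.6]
tcp_rot: [-0.0, 0.672, 0.74, -0.0]
contact_force: [0.0, 0.1, -0.9]
gripper_width: 49.9
finger_force: 0.0
```

Emit:
move_arm:
  motion:
    - [[0,0,0,-0.13],[0,0,0,-0.13]]

```text
time_s: 14.98
ee_pos: [529.5, -121.1, 259.7]
tcp_rot: [-0.0, 0.715, 0.699, -0.0]
contact_force: [-0.3, -0.0, -0.2]
gripper_width: 50.0
finger_force: 0.0
```

```bash
cat >> h.py <<'E'
def vials(im,c,z=16):
    """components of amber/white/blue-cap vials on the pad: centre, length, axis angle about z"""
    H=hsv(im);am=((H[...,0]<16)&(H[...,1]>120)&(H[...,2]>40)&(H[...,2]<190))|((H[...,1]<60)&(H[...,2]>120))
    cap=(H[...,0]>100)&(H[...,0]<125)&(H[...,2]>150)
    return am,cap
E
python3 - <<'E'
from h import *
o=env.observe();print(o["time_s"],o["ee_pos"],o["tcp_rot"],o["joint_positions"])
c=env.calibration("wrist");im=env.snapshot("wrist");np.save("w4.npy",im)
cv2.imwrite("pics/w4.png",cv2.resize(im[...,::-1],(800,600),interpolation=cv2.INTER_CUBIC))
for t in("long1","short1"):
    for d in env.regions_of(t,"wrist"):
        v,u=d["mask"].nonzero();P=back(np.c_[u,v],16,c);w,V=np.linalg.eigh(np.cov(P.T))
        print(t,round(d["score"],2),np.round(d["bbox"]),np.round(P.mean(0),1),"len",np.round(np.sqrt(12*w[::-1])),"ang",np.degrees(np.arctan2(*V[::-1,1]))%180)
E
```

```text
14.975 [ 529.45705071 -121.14932399  259.71797538] [-5.61781938e-05  7.15479746e-01  6.98633473e-01 -7.53634295e-06] [-4.33786357e-01 -4.87030931e-02  1.77419401e+00  2.61750395e-05
  1.41621211e+00 -4.09965598e-01]
long1 0.73 [228. 253.  27.  19.] [ 478.9 -268. ] len [35. 25.] ang 176.1266972645739
short1 0.91 [320. 175.  47.  16.] [ 615.8 -140.9] len [64. 23.] ang 173.65593617151782
short1 0.71 [412. 232.  32.  39.] [ 760.8 -233.8] len [71. 20.] ang 124.02758067313175
```

View pics/w4.png

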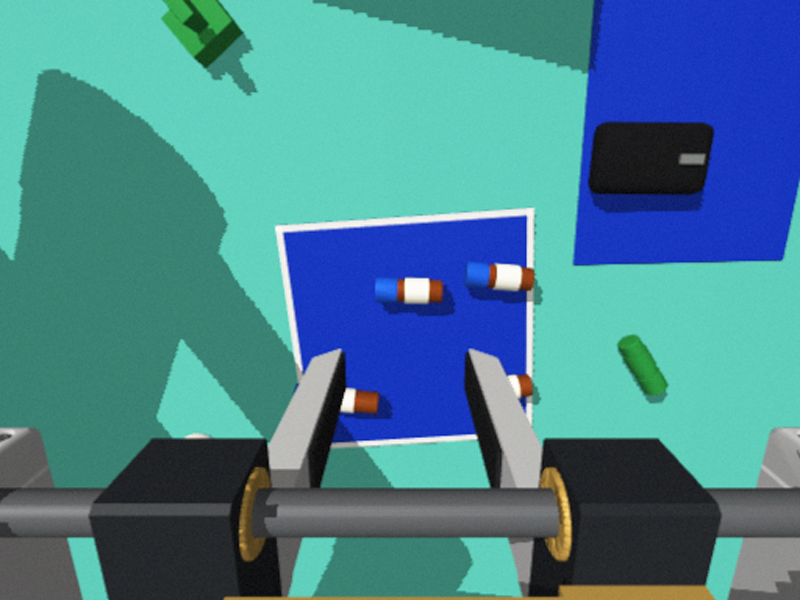

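Scene reading of w4.png: the vials lie along world x, with shorts at (408,291), (500,277) and one partly hidden at (520,385). The long one is partly hidden at (358,402). I'll swing the tool back to close along y and measure all four in one view.

Emit:
move_arm:
  motion:
    - [[-0.025,-0.02,0.01,0.18],[-0.05,-0.04,0.02,0.36],[-0.075,-0.06,0.03,0.54],[-0.1,-0.08,0.04,0.72],[-0.11,-0.08,0.04,0.9]]
  fingers: 0.094

```text
time_s: 15.75
ee_pos: [418.9, -202.0, 300.9]
tcp_rot: [0.001, 0.338, 0.941, -0.0]
contact_force: [0.8, 0.2, -0.2]
gripper_width: 93.5
finger_force: 0.0
```

Emit:
move_arm:
  motion:
    - [[0,0,0,0.18],[0,0,0,0.36],[0,0,0,0.54],[0,0,0,0.6],[0,0,0,0.6]]

```text
time_s: 16.38
ee_pos: [419.6, -200.8, 299.8]
tcp_rot: [0.0, 0.048, 0.999, -0.0]
contact_force: [-0.1, 0.1, 0.5]
gripper_width: 93.8
finger_force: 0.0
```

```bash
python3 - <<'E'
from h import *
o=env.observe();print(o["time_s"],o["ee_pos"],o["tcp_rot"])
c=env.calibration("wrist");im=env.snapshot("wrist");np.save("w5.npy",im)
cv2.imwrite("pics/w5.png",cv2.resize(im[...,::-1],(800,600),interpolation=cv2.INTER_CUBIC))
for t in("long1","short1"):
    for d in env.regions_of(t,"wrist"):
        v,u=d["mask"].nonzero();P=back(np.c_[u,v],16,c);w,V=np.linalg.eigh(np.cov(P.T))
        L=np.sqrt(12*w[1]);a=np.arctan2(*V[::-1,1]);a=(a+np.pi/2)%np.pi-np.pi/2
        print(t,round(d["score"],2),np.round(d["bbox"]),np.round(P.mean(0),1),"len",np.round(np.sqrt(12*w[::-1])),"ang",round(a,3))
        for LL in(62,84):
            p,f=fit(VIAL(LL,4),[(d["mask"],c)],[*P.mean(0),a],(6,6,.1));print("   fit",LL,np.round(p,2),round(f,3))
E
```

```text
16.375 [ 419.57350995 -200.78264773  299.84683313] [ 9.40208083e-05  4.76265797e-02  9.98865204e-01 -7.12657266e-05]
long1 0.94 [220. 184.  17.  58.] [ 453.5 -264.7] len [88. 25.] ang -0.119
   fit 62 [ 4.5525e+02 -2.6474e+02 -1.1000e-01] 0.241
   fit 84 [ 4.5553e+02 -2.6447e+02 -1.2000e-01] 0.049
short1 0.81 [303. 267.  17.  36.] [ 616.1 -141.9] len [69. 23.] ang -0.094
   fit 62 [ 6.1575e+02 -1.4263e+02 -1.1000e-01] 0.137
   fit 84 [ 6.2171e+02 -1.4301e+02 -1.5000e-01] 0.329
short1 0.74 [239. 276.  20.  42.] [ 618.8 -257.8] len [68. 21.] ang 0.106
   fit 62 [ 6.1934e+02 -2.5707e+02  1.2000e-01] 0.236
   fit 84 [ 6.2511e+02 -2.5783e+02  1.1000e-01] 0.407
short1 0.58 [292. 225.  12.  41.] [ 531.9 -152.8] len [68. 22.] ang -0.073
   fit 62 [ 5.3226e+02 -1.5205e+02 -1.2000e-01] 0.156
   fit 84 [ 5.3808e+02 -1.5296e+02 -7.0000e-02] 0.343
short1 0.57 [356. 323.  21.  48.] [725.8 -54.6] len [136.  24.] ang 0.108
   fit 62 [ 7.2523e+02 -5.2880e+01  1.5000e-01] 0.727
   fit 84 [ 7.2576e+02 -5.3870e+01  1.5000e-01] 0.782
```

View pics/w5.png

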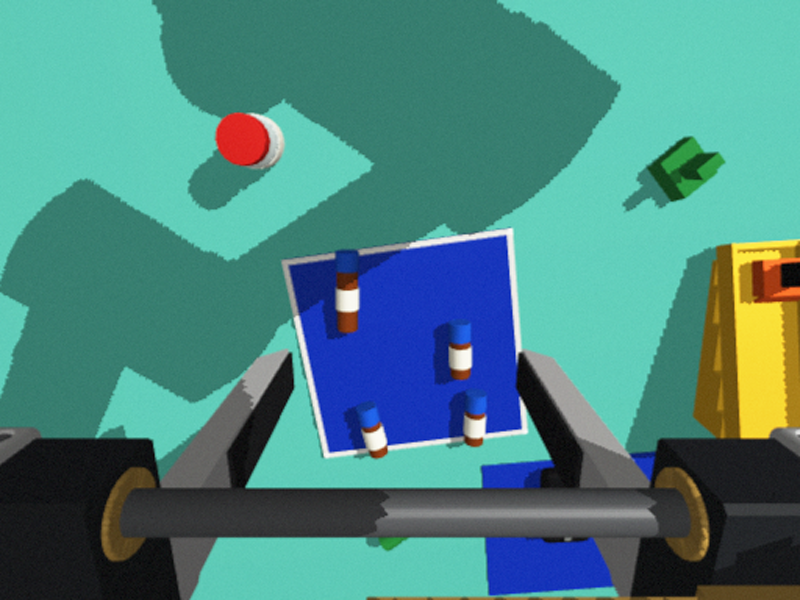

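Vials measured: long A is at (455,-264), and shorts B (532,-152), C (616,-142) and D (619,-257). In w5.png they are at (347,290), (460,350), (475,420) and (373,430). Only these four amber, white and blue vials lie on the pad. I'll pick the long one first.

Emit:
move_arm:
  motion:
    - [[0.018,-0.032,-0.05,0],[0.036,-0.064,-0.1,0],[0.036,-0.064,-0.16,0],[0.036,-0.064,-0.22,0],[0.036,-0.064,-0.25,0]]
  fingers: 0.055

```text
time_s: 17.15
ee_pos: [453.8, -263.4, 46.0]
tcp_rot: [-0.002, 0.048, 0.999, 0.002]
contact_force: [-0.3, -0.7, 2.0]
gripper_width: 55.3
finger_force: 0.0
```

Emit:
move_arm:
  motion:
    - [[0,0,-0.025,0],[0,0,-0.04,0],[0,0,-0.04,0]]

```text
time_s: 17.52
ee_pos: [455.1, -264.6, 9.0]
tcp_rot: [-0.001, 0.048, 0.999, 0.001]
contact_force: [-0.3, -0.5, 0.2]
gripper_width: 54.8
finger_force: 0.0
```

Emit:
move_arm:
  motion:
    - [[0,0,0,0],[0,0,0,0],[0,0,0,0],[0,0,0,0],[0,0,0,0]]
  fingers: 0.0

```text
time_s: 18.15
ee_pos: [455.8, -265.2, 10.3]
tcp_rot: [0.0, 0.048, 0.999, -0.0]
contact_force: [-0.2, -0.1, 4.6]
gripper_width: 23.2
finger_force: 30.0
```

Emit:
move_arm:
  motion:
    - [[0,0,0,0],[0,0,0.03,0],[0,0,0.08,0]]

```text
time_s: 18.52
ee_pos: [453.9, -263.6, 88.3]
tcp_rot: [-0.002, 0.048, 0.999, 0.002]
contact_force: [0.1, -0.6, -0.6]
gripper_width: 22.9
finger_force: 30.0
```

Emit:
move_arm:
  motion:
    - [[0.005,0.03,0.05,-0.15],[0.015,0.08,0.075,-0.3],[0.025,0.13,0.075,-0.45],[0.035,0.18,0.075,-0.6],[0.045,0.235,0.075,-0.75]]

```text
time_s: 19.15
ee_pos: [500.4, -28.4, 164.4]
tcp_rot: [-0.0, 0.413, 0.911, -0.0]
contact_force: [0.6, 0.2, -1.0]
gripper_width: 23.3
finger_force: 30.0
```

Emit:
move_arm:
  motion:
    - [[0.009,0.055,0,-0.15],[0.018,0.11,0,-0.3],[0.027,0.165,0,-0.45],[0.036,0.22,0,-0.6],[0.045,0.272,0,-0.755]]

```text
time_s: 19.77
ee_pos: [545.2, 243.9, 164.1]
tcp_rot: [-0.0, 0.719, 0.695, -0.0]
contact_force: [1.3, -0.6, 0.0]
gripper_width: 23.2
finger_force: 30.0
```

Emit:
move_arm:
  motion:
    - [[0,0,0,0],[0,0,-0.04,0],[0,0,-0.08,0],[0,0,-0.1,0],[0,0,-0.1,0]]

```text
time_s: 20.4
ee_pos: [544.4, 241.1, 63.3]
tcp_rot: [-0.001, 0.718, 0.696, -0.001]
contact_force: [-0.3, -0.5, 0.3]
gripper_width: 23.1
finger_force: 30.0
```

Emit:
move_arm:
  motion:
    - [[0,0.001,-0.01,0],[0,0.001,-0.018,0],[0,0.001,-0.018,0]]

```text
time_s: 20.78
ee_pos: [545.3, 243.0, 46.5]
tcp_rot: [-0.0, 0.718, 0.696, -0.0]
contact_force: [-0.5, -0.1, -0.4]
gripper_width: 23.0
finger_force: 30.0
```

Emit:
move_arm:
  motion:
    - [[0,0,0,0],[0,0,0,0],[0,0,0,0]]
  fingers: 0.036

```text
time_s: 21.15
ee_pos: [545.7, 243.1, 47.1]
tcp_rot: [0.0, 0.718, 0.696, 0.0]
contact_force: [-0.0, -0.4, 0.1]
gripper_width: 35.9
finger_force: 0.0
```

Emit:
move_arm:
  motion:
    - [[0,0,0.04,0],[0,0,0.09,0],[0,-0.03,0.13,0.15],[0,-0.07,0.15,0.3],[0,-0.11,0.17,0.45]]

```text
time_s: 21.78
ee_pos: [545.6, 132.1, 218.1]
tcp_rot: [0.001, 0.542, 0.84, 0.0]
contact_force: [0.0, 0.4, -0.6]
gripper_width: 36.0
finger_force: 0.0
```

```bash
python3 - <<'E'
from h import *
o=env.observe();print(o["time_s"],o["ee_pos"],o["tcp_rot"])
t=[]
for n in("scene","side"):
    c=env.calibration(n);im=env.snapshot(n);u,v=np.round(proj([[549,205,45]],c)[0]).astype(int)
    t.append(cv2.resize(im[v-50:v+50,u-50:u+50,::-1],(400,400),interpolation=cv2.INTER_CUBIC))
cv2.imwrite("pics/p1.png",np.hstack(t))
E
```

```text
21.775 [545.6039315  132.06655833 218.08891397] [5.69699150e-04 5.41816036e-01 8.40496827e-01 3.77910338e-04]
```

View pics/p1.png

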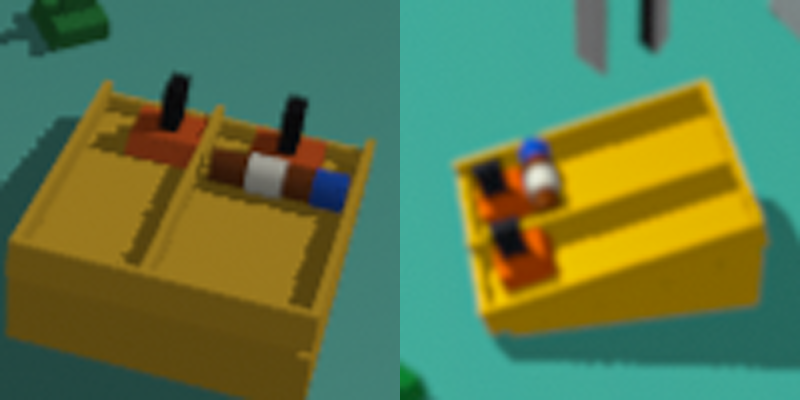

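The crop shows the long vial resting flat against its chock in the wide lane (265,172 and 540,178), and the narrow lane's chock seated. Next is short B.

Emit:
move_arm:
  motion:
    - [[0,-0.05,0,0.18],[0,-0.1,0,0.36],[-0.005,-0.155,0,0.54],[-0.01,-0.21,0,0.72],[-0.013,-0.26,-0.02,0.9]]
  fingers: 0.055

```text
time_s: 22.5
ee_pos: [533.6, -126.9, 198.2]
tcp_rot: [0.002, 0.126, 0.992, -0.0]
contact_force: [-0.1, 0.2, -0.0]
gripper_width: 55.1
finger_force: 0.0
```

Emit:
move_arm:
  motion:
    - [[0,-0.024,-0.03,0.145],[0,-0.024,-0.08,0.145],[0,-0.024,-0.13,0.145],[0,-0.024,-0.15,0.145],[0,-0.024,-0.15,0.145]]

```text
time_s: 23.12
ee_pos: [531.2, -148.1, 44.9]
tcp_rot: [-0.002, 0.057, 0.998, 0.001]
contact_force: [-0.1, 0.0, 0.2]
gripper_width: 55.1
finger_force: 0.0
```

Emit:
move_arm:
  motion:
    - [[0,-0.003,-0.02,0],[0,-0.003,-0.037,0],[0,-0.003,-0.037,0]]

```text
time_s: 23.5
ee_pos: [531.5, -152.1, 8.6]
tcp_rot: [-0.001, 0.057, 0.998, 0.001]
contact_force: [0.1, -0.1, 0.6]
gripper_width: 55.0
finger_force: 0.0
```

Emit:
move_arm:
  motion:
    - [[0,0,0,0],[0,0,0,0],[0,0,0,0],[0,0,0,0],[0,0,0,0]]
  fingers: 0.0

```text
time_s: 24.12
ee_pos: [533.0, -152.8, 10.7]
tcp_rot: [0.0, 0.056, 0.998, -0.0]
contact_force: [0.3, -0.5, 1.1]
gripper_width: 23.1
finger_force: 30.0
```

Emit:
move_arm:
  motion:
    - [[0,0,0,0],[0,0,0.03,0],[0,0,0.08,0]]

```text
time_s: 24.5
ee_pos: [530.8, -151.7, 88.9]
tcp_rot: [-0.002, 0.057, 0.998, 0.001]
contact_force: [0.9, -0.2, -0.5]
gripper_width: 23.3
finger_force: 30.0
```

Emit:
move_arm:
  motion:
    - [[0,0.01,0.05,-0.17],[0.002,0.05,0.075,-0.34],[0.004,0.09,0.075,-0.51],[0.005,0.13,0.075,-0.68],[0.006,0.17,0.075,-0.85]]

```text
time_s: 25.12
ee_pos: [538.3, 18.7, 165.0]
tcp_rot: [-0.0, 0.466, 0.885, -0.0]
contact_force: [-0.1, 0.2, -0.2]
gripper_width: 23.1
finger_force: 30.0
```

Emit:
move_arm:
  motion:
    - [[0.002,0.04,0,-0.17],[0.003,0.08,0,-0.34],[0.004,0.12,0,-0.51],[0.004,0.14,0,-0.637],[0.004,0.14,-0.02,-0.637]]

```text
time_s: 25.75
ee_pos: [543.6, 158.4, 145.8]
tcp_rot: [0.001, 0.716, 0.698, 0.001]
contact_force: [0.4, 0.2, -0.7]
gripper_width: 23.2
finger_force: 30.0
```

Emit:
move_arm:
  motion:
    - [[0,0,-0.04,0],[0,0,-0.075,0],[0,0,-0.085,0],[0,0,-0.09,0],[0,0,-0.09,0]]

```text
time_s: 26.38
ee_pos: [543.4, 157.1, 56.0]
tcp_rot: [0.0, 0.717, 0.697, 0.001]
contact_force: [0.1, 0.5, -0.0]
gripper_width: 23.1
finger_force: 30.0
```

Emit:
move_arm:
  motion:
    - [[-0.001,0,-0.006,0],[-0.001,0,-0.0095,0],[-0.001,0,-0.0095,0]]

```text
time_s: 26.75
ee_pos: [541.5, 157.4, 45.6]
tcp_rot: [-0.0, 0.717, 0.697, -0.0]
contact_force: [0.3, -0.9, -0.3]
gripper_width: 23.4
finger_force: 30.0
```

Emit:
move_arm:
  motion:
    - [[0,0,0,0],[0,0,0,0],[0,0,0,0]]
  fingers: 0.036

```text
time_s: 27.12
ee_pos: [541.8, 157.4, 45.9]
tcp_rot: [0.0, 0.717, 0.697, 0.0]
contact_force: [0.2, 0.3, -0.5]
gripper_width: 36.1
finger_force: 0.0
```

Emit:
move_arm:
  motion:
    - [[0,0,0.04,0],[0,0,0.09,0],[0.01,-0.03,0.12,0.18],[0.02,-0.06,0.14,0.36],[0.03,-0.1,0.15,0.54]]

```text
time_s: 27.75
ee_pos: [572.6, 56.7, 197.7]
tcp_rot: [0.001, 0.502, 0.865, 0.001]
contact_force: [0.7, -0.5, -0.2]
gripper_width: 36.0
finger_force: 0.0
```

Emit:
move_arm:
  motion:
    - [[0.01,-0.05,0,0.18],[0.02,-0.1,0,0.36],[0.03,-0.15,-0.01,0.54],[0.043,-0.199,-0.02,0.72],[0.043,-0.199,-0.06,0.9]]
  fingers: 0.055

```text
time_s: 28.38
ee_pos: [617.2, -146.0, 138.1]
tcp_rot: [0.003, 0.079, 0.997, -0.001]
contact_force: [-0.8, 0.7, -0.6]
gripper_width: 55.1
finger_force: 0.0
```

```bash
python3 - <<'E'
from h import *
o=env.observe();print(o["time_s"],o["ee_pos"],o["tcp_rot"])
t=[]
for n in("scene","side"):
    c=env.calibration(n);im=env.snapshot(n);u,v=np.round(proj([[549,205,45]],c)[0]).astype(int)
    t.append(cv2.resize(im[v-50:v+50,u-50:u+50,::-1],(400,400),interpolation=cv2.INTER_CUBIC))
cv2.imwrite("pics/p2.png",np.hstack(t))
E
```

```text
28.375 [ 617.2089265  -146.0191409   138.08932719] [ 0.00330839  0.07897937  0.99686986 -0.00133893]
```

View pics/p2.png

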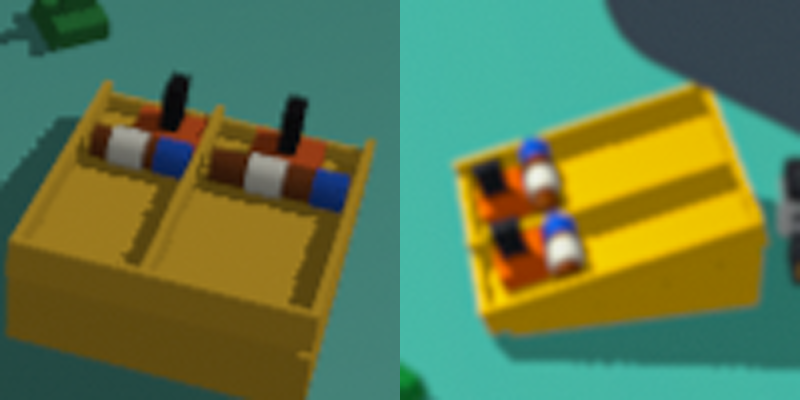

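B lies flat against the narrow lane's chock at (140,150) and (560,242). Now short C.

Emit:
move_arm:
  motion:
    - [[0.001,0,-0.05,0.055],[0.001,0,-0.09,0.055],[0.001,0,-0.11,0.055],[0.001,0,-0.126,0.055],[0.001,0,-0.126,0.055]]

```text
time_s: 29.1
ee_pos: [615.7, -141.5, 9.7]
tcp_rot: [-0.0, 0.053, 0.999, 0.0]
contact_force: [0.6, -0.3, 0.9]
gripper_width: 55.1
finger_force: 0.0
```

Emit:
move_arm:
  motion:
    - [[0,0,0,0],[0,0,0,0],[0,0,0,0],[0,0,0,0],[0,0,0,0]]
  fingers: 0.0

```text
time_s: 29.72
ee_pos: [616.0, -141.8, 10.3]
tcp_rot: [0.0, 0.052, 0.999, -0.0]
contact_force: [-0.8, 0.2, 3.4]
gripper_width: 23.3
finger_force: 30.0
```

Emit:
move_arm:
  motion:
    - [[0,0,0,0],[0,0,0.03,0],[0,0,0.08,0]]

```text
time_s: 30.1
ee_pos: [613.6, -140.8, 87.9]
tcp_rot: [-0.003, 0.052, 0.999, 0.001]
contact_force: [1.4, -0.3, 0.2]
gripper_width: 23.5
finger_force: 30.0
```

Emit:
move_arm:
  motion:
    - [[-0.005,0.01,0.05,-0.17],[-0.015,0.05,0.075,-0.34],[-0.025,0.09,0.075,-0.51],[-0.035,0.13,0.075,-0.68],[-0.042,0.17,0.075,-0.85]]

```text
time_s: 30.72
ee_pos: [572.8, 29.6, 164.3]
tcp_rot: [-0.0, 0.462, 0.887, -0.0]
contact_force: [0.1, -0.7, -0.1]
gripper_width: 23.8
finger_force: 30.0
```

Emit:
move_arm:
  motion:
    - [[-0.005,0.04,0,-0.17],[-0.01,0.08,0,-0.34],[-0.0115,0.115,0,-0.51],[-0.0115,0.128,0,-0.646],[-0.0115,0.128,-0.02,-0.646]]

```text
time_s: 31.35
ee_pos: [563.1, 157.2, 145.2]
tcp_rot: [0.001, 0.717, 0.698, 0.001]
contact_force: [0.8, -0.1, -0.7]
gripper_width: 23.0
finger_force: 30.0
```

Emit:
move_arm:
  motion:
    - [[0,0,-0.04,0],[0,0,-0.075,0],[0,0,-0.085,0],[0,0,-0.085,0],[0,0,-0.085,0]]

```text
time_s: 31.98
ee_pos: [563.4, 156.2, 61.2]
tcp_rot: [0.001, 0.718, 0.696, 0.001]
contact_force: [0.1, 0.2, -0.7]
gripper_width: 23.6
finger_force: 30.0
```

Emit:
move_arm:
  motion:
    - [[-0.001,0,-0.006,0],[-0.001,0,-0.009,0],[-0.001,0,-0.009,0]]

```text
time_s: 32.35
ee_pos: [561.0, 156.4, 50.6]
tcp_rot: [-0.0, 0.718, 0.696, -0.0]
contact_force: [0.4, 0.1, -0.6]
gripper_width: 23.6
finger_force: 30.0
```

Emit:
move_arm:
  motion:
    - [[0,0,0,0],[0,0,0,0],[0,0,0,0]]
  fingers: 0.036

```text
time_s: 32.72
ee_pos: [561.3, 156.4, 50.9]
tcp_rot: [0.0, 0.718, 0.696, 0.0]
contact_force: [-0.5, 0.1, -0.2]
gripper_width: 36.3
finger_force: 0.0
```

Emit:
move_arm:
  motion:
    - [[0,0,0.04,0],[0,0,0.09,0],[0.01,-0.03,0.12,0.18],[0.02,-0.07,0.14,0.36],[0.03,-0.11,0.15,0.54]]

```text
time_s: 33.35
ee_pos: [592.1, 45.3, 202.7]
tcp_rot: [0.001, 0.503, 0.864, 0.001]
contact_force: [0.3, -0.8, -0.8]
gripper_width: 36.2
finger_force: 0.0
```

Emit:
move_arm:
  motion:
    - [[0.005,-0.05,0,0.18],[0.01,-0.1,0,0.36],[0.015,-0.15,0,0.54],[0.02,-0.2,0,0.72],[0.025,-0.25,0,0.9]]
  fingers: 0.055

```text
time_s: 33.98
ee_pos: [616.2, -205.3, 200.9]
tcp_rot: [0.0, 0.077, 0.997, -0.0]
contact_force: [0.3, 0.0, 0.0]
gripper_width: 54.9
finger_force: 0.0
```

Emit:
move_arm:
  motion:
    - [[0.001,-0.04,0,0.17],[0.001,-0.054,-0.03,0.275],[0.001,-0.054,-0.08,0.275],[0.001,-0.054,-0.1,0.275],[0.001,-0.054,-0.1,0.275]]

```text
time_s: 34.6
ee_pos: [616.4, -256.9, 99.4]
tcp_rot: [-0.001, -0.057, 0.998, 0.001]
contact_force: [-0.2, -0.1, -0.3]
gripper_width: 55.1
finger_force: 0.0
```

```bash
python3 - <<'E'
from h import *
o=env.observe();print(o["time_s"],o["ee_pos"],o["tcp_rot"])
t=[]
for n in("scene","side"):
    c=env.calibration(n);im=env.snapshot(n);u,v=np.round(proj([[549,205,45]],c)[0]).astype(int)
    t.append(cv2.resize(im[v-50:v+50,u-50:u+50,::-1],(400,400),interpolation=cv2.INTER_CUBIC))
cv2.imwrite("pics/p3.png",np.hstack(t))
E
```

```text
34.6 [ 616.42784162 -256.90866466   99.3669081 ] [-1.23924336e-03 -5.71180040e-02  9.98366250e-01  9.10484945e-04]
```

View pics/p3.png

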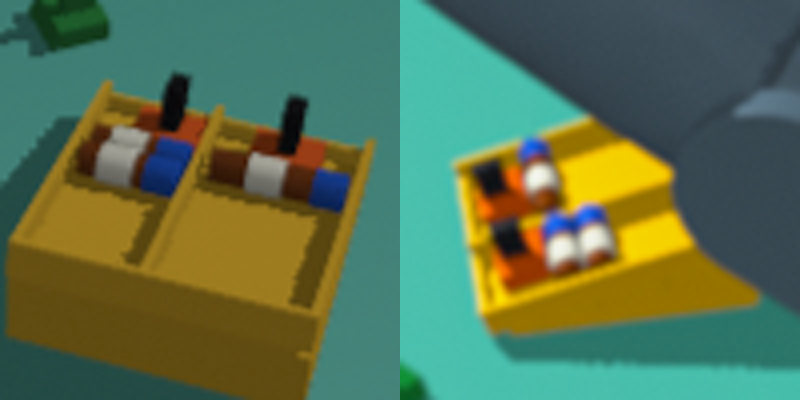

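Two short vials now rest in a row against the narrow lane's chock, at (135,160) and (580,238). Short D is last.

Emit:
move_arm:
  motion:
    - [[0.002,0,-0.04,0],[0.002,0,-0.075,0],[0.002,0,-0.0905,0],[0.002,0,-0.0905,0]]

```text
time_s: 35.2
ee_pos: [619.6, -257.7, 10.8]
tcp_rot: [0.0, -0.057, 0.998, -0.0]
contact_force: [-0.3, -0.0, 1.0]
gripper_width: 55.2
finger_force: 0.0
```

Emit:
move_arm:
  motion:
    - [[0,0,0,0],[0,0,0,0],[0,0,0,0],[0,0,0,0],[0,0,0,0]]
  fingers: 0.0

```text
time_s: 35.83
ee_pos: [619.5, -257.8, 10.9]
tcp_rot: [0.0, -0.057, 0.998, -0.0]
contact_force: [-0.4, -0.2, 3.6]
gripper_width: 23.4
finger_force: 30.0
```

Emit:
move_arm:
  motion:
    - [[0,0,0,0],[0,0,0.03,0],[0,0,0.08,0]]

```text
time_s: 36.2
ee_pos: [617.2, -256.5, 88.0]
tcp_rot: [-0.002, -0.057, 0.998, 0.002]
contact_force: [0.8, 0.4, -0.0]
gripper_width: 23.0
finger_force: 30.0
```

Emit:
move_arm:
  motion:
    - [[-0.003,0.03,0.05,-0.17],[-0.006,0.07,0.085,-0.34],[-0.01,0.115,0.085,-0.51],[-0.014,0.16,0.085,-0.68],[-0.018,0.205,0.085,-0.85]]

```text
time_s: 36.83
ee_pos: [600.6, -51.2, 174.7]
tcp_rot: [-0.0, 0.362, 0.932, -0.0]
contact_force: [0.2, -0.3, 0.2]
gripper_width: 23.2
finger_force: 30.0
```

Emit:
move_arm:
  motion:
    - [[-0.003,0.045,0,-0.17],[-0.006,0.09,0,-0.34],[-0.009,0.135,0,-0.51],[-0.012,0.18,0,-0.68],[-0.014,0.208,0,-0.85]]

```text
time_s: 37.45
ee_pos: [586.4, 157.3, 174.5]
tcp_rot: [-0.0, 0.714, 0.7, -0.0]
contact_force: [-0.3, -0.3, -0.6]
gripper_width: 23.3
finger_force: 30.0
```

Emit:
move_arm:
  motion:
    - [[0,0,-0.01,-0.014],[0,0,-0.06,-0.014],[0,0,-0.1,-0.014],[0,0,-0.107,-0.014],[0,0,-0.107,-0.014]]

```text
time_s: 38.08
ee_pos: [587.5, 154.6, 68.5]
tcp_rot: [0.0, 0.717, 0.697, -0.0]
contact_force: [0.7, -0.3, 0.8]
gripper_width: 23.1
finger_force: 30.0
```

Emit:
move_arm:
  motion:
    - [[0,0,-0.006,0],[0,0,-0.0095,0],[0,0,-0.0095,0]]

```text
time_s: 38.45
ee_pos: [587.3, 155.4, 59.1]
tcp_rot: [0.0, 0.717, 0.697, 0.0]
contact_force: [0.1, -0.9, -0.3]
gripper_width: 23.6
finger_force: 30.0
```

Emit:
move_arm:
  motion:
    - [[0,0,0,0],[0,0,0,0],[0,0,0,0]]
  fingers: 0.036

```text
time_s: 38.83
ee_pos: [587.3, 155.4, 58.9]
tcp_rot: [0.0, 0.717, 0.697, 0.0]
contact_force: [0.0, -0.3, 0.0]
gripper_width: 35.7
finger_force: 0.0
```

Emit:
move_arm:
  motion:
    - [[0,0,0.04,0],[0,0,0.09,0],[-0.02,0.01,0.13,0.18],[-0.04,0.03,0.15,0.36],[-0.06,0.05,0.16,0.54]]

```text
time_s: 39.45
ee_pos: [527.4, 205.9, 220.8]
tcp_rot: [0.001, 0.503, 0.864, 0.001]
contact_force: [0.7, -0.2, -0.6]
gripper_width: 36.4
finger_force: 0.0
```

Emit:
move_arm:
  motion:
    - [[0,0,0,0.18],[0,0,0,0.36],[0,0,0,0.54],[0,0,0,0.72],[0,0,0,0.9]]

```text
time_s: 40.08
ee_pos: [527.1, 205.4, 218.8]
tcp_rot: [0.0, 0.077, 0.997, -0.0]
contact_force: [-0.3, 0.2, 1.0]
gripper_width: 36.0
finger_force: 0.0
```

Emit:
move_arm:
  motion:
    - [[0,0,0,0.13],[0,0,0,0.13]]

```text
time_s: 40.33
ee_pos: [527.2, 205.4, 218.8]
tcp_rot: [0.0, 0.016, 1.0, 0.0]
contact_force: [-0.4, -0.2, -1.0]
gripper_width: 36.0
finger_force: 0.0
```

```bash
python3 - <<'E'
from h import *
o=env.observe();print(o["time_s"],o["ee_pos"],o["tcp_rot"])
c=env.calibration("wrist");im=env.snapshot("wrist");np.save("w6.npy",im)
cv2.imwrite("pics/w6.png",cv2.resize(im[...,::-1],(800,600),interpolation=cv2.INTER_CUBIC))
H=hsv(im)
for m,ce,a in comps((H[...,2]<50),15):
    P=back([ce],50,c)[0]
    if 430<P[0]<560 and 100<P[1]<300: v,u=m.nonzero();print("dark",np.round(ce),a,np.round(P,1),np.round(back([[u.mean(),v.max()],[u.mean(),v.min()],[u.min(),v.mean()],[u.max(),v.mean()]],60,c),1).tolist())
for m,ce,a in comps(orange(im),60): print("orange",np.round(ce),a,np.round(back([ce],33,c)[0],1))
E
```

```text
40.325 [527.17422714 205.36702186 218.82040646] [6.64998619e-05 1.57407759e-02 9.99876104e-01 2.05855491e-05]
dark [292. 127.] 264 [469.6 245.3] [[482.2, 244.2], [455.9, 244.2], [468.7, 238.6], [469.0, 250.9]]
dark [227. 131.] 274 [471.4 170.8] [[483.2, 171.1], [458.0, 172.7], [470.4, 165.8], [470.8, 178.1]]
orange [290. 134.] 882 [479.5 244.6]
orange [230. 138.] 821 [481.3 171.1]
orange [267. 157.] 85 [506.7 215.7]
orange [302. 158.] 82 [509.5 259.5]
```

View pics/w6.png

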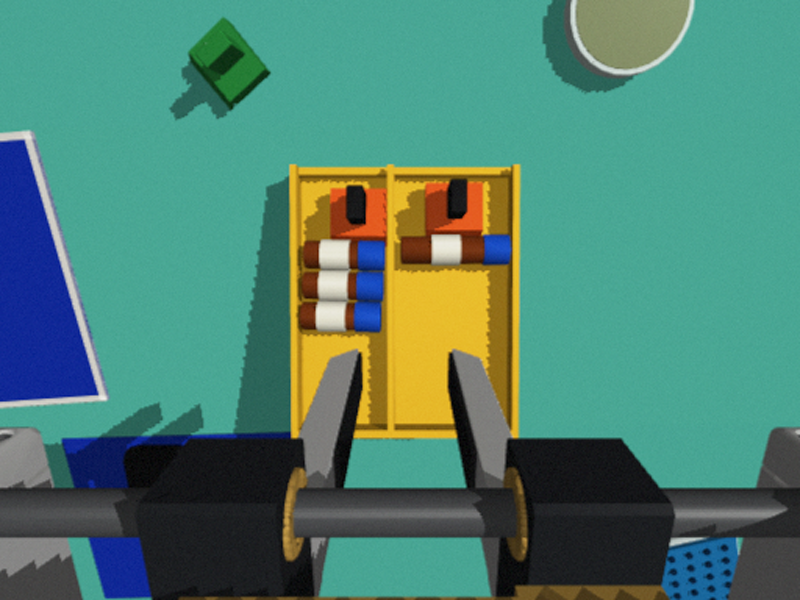

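Looking at w6.png, all four vials are in place: three shorts at about (330,285) and the long one at (455,250). The narrow lane's chock at (357,212) was knocked about 12 mm sideways. I'll grip it, recentre it and push it up the lane.

Emit:
move_arm:
  motion:
    - [[-0.03,-0.02,-0.03,0],[-0.057,-0.0345,-0.06,0],[-0.057,-0.0345,-0.11,0],[-0.057,-0.0345,-0.145,0],[-0.057,-0.0345,-0.16,0]]

```text
time_s: 41.0
ee_pos: [468.9, 170.7, 56.9]
tcp_rot: [-0.002, 0.016, 1.0, -0.0]
contact_force: [-0.4, 0.2, 0.8]
gripper_width: 36.1
finger_force: 0.0
```

Emit:
move_arm:
  motion:
    - [[0,0,-0.01,0],[0,0,-0.018,0],[0,0,-0.018,0]]

```text
time_s: 41.38
ee_pos: [470.5, 170.9, 41.0]
tcp_rot: [0.0, 0.015, 1.0, 0.0]
contact_force: [-0.2, -0.7, 0.5]
gripper_width: 35.9
finger_force: 0.0
```

Emit:
move_arm:
  motion:
    - [[0,0,0,0],[0,0,0,0],[0,0,0,0],[0,0,0,0],[0,0,0,0]]
  fingers: 0.0

```text
time_s: 42.0
ee_pos: [470.4, 170.9, 41.1]
tcp_rot: [0.0, 0.015, 1.0, 0.0]
contact_force: [-0.9, 0.7, 3.0]
gripper_width: 12.0
finger_force: 30.0
```

Emit:
move_arm:
  motion:
    - [[0.005,-0.002,0.0015,0],[0.012,-0.004,0.0032,0],[0.02,-0.006,0.0054,0],[0.028,-0.008,0.0075,0],[0.035,-0.01,0.0094,0]]

```text
time_s: 42.62
ee_pos: [495.8, 162.5, 48.0]
tcp_rot: [-0.012, 0.015, 1.0, 0.001]
contact_force: [-26.5, 5.5, 19.0]
gripper_width: 11.7
finger_force: 30.0
```

Emit:
move_arm:
  motion:
    - [[0.006,-0.001,0.0016,0],[0.012,-0.002,0.0032,0],[0.018,-0.003,0.0048,0],[0.024,-0.004,0.0064,0],[0.03,-0.0045,0.008,0]]

```text
time_s: 43.25
ee_pos: [525.8, 157.3, 55.9]
tcp_rot: [-0.012, 0.015, 1.0, -0.0]
contact_force: [-26.1, 1.8, 19.3]
gripper_width: 11.9
finger_force: 30.0
```

Emit:
move_arm:
  motion:
    - [[0,0,0.001,0],[0.002,0,0.0025,0],[0.004,0,0.0035,0],[0.005,0,0.004,0],[0.005,0,0.004,0]]

```text
time_s: 43.88
ee_pos: [540.5, 156.2, 62.2]
tcp_rot: [0.0, 0.015, 1.0, -0.0]
contact_force: [-0.7, -0.1, -2.2]
gripper_width: 12.0
finger_force: 30.0
```

Emit:
move_arm:
  motion:
    - [[0,0,-0.001,0],[0.001,0,-0.0012,0],[0.002,0,-0.0012,0],[0.002,0,-0.0012,0]]

```text
time_s: 44.38
ee_pos: [542.3, 156.4, 61.0]
tcp_rot: [0.0, 0.015, 1.0, 0.0]
contact_force: [0.2, -0.2, -2.7]
gripper_width: 11.7
finger_force: 30.0
```

```bash
cat >> h.py <<'E'
def row(n,im=None,rack=(549,205,-.03),lane=-48.5,th=None):
    """scene/side: report white-band centroids mapped onto plane of vial axes in a lane -> rack x,y"""
    c=env.calibration(n);im=env.snapshot(n) if im is None else im;H=hsv(im)
    a=rack[2];n_=np.array([-np.sin(np.radians(15))*np.cos(a),-np.sin(np.radians(15))*np.sin(a),np.cos(np.radians(15))])
    p0=np.array([rack[0],rack[1],36])+n_*16
    out=[]
    for m,ce,A in comps((H[...,1]<70)&(H[...,2]>110),8):
        d=c["R"].T@np.linalg.inv(c["mtx"])@[*ce,1];o=-c["R"].T@np.ravel(c["t"]);X=o+d*(n_@(p0-o)/(n_@d))
        r=X[:2]-rack[:2];rx=r[0]*np.cos(a)+r[1]*np.sin(a);ry=-r[0]*np.sin(a)+r[1]*np.cos(a)
        if abs(rx)<110 and abs(ry)<90: out.append((round(rx,1),round(ry,1),int(A)))
    return out
E
python3 - <<'E'
from h import *
o=env.observe();print(o["ee_pos"],o["contact_force"])
for n in("scene","side"): print(n,row(n))
E
```

```text
[542.28789955 156.3715973   60.98345266] [ 0.22238012 -0.24941752 -2.65607601]
scene [(np.float64(-41.6), np.float64(30.5), 68), (np.float64(53.3), np.float64(-56.4), 109)]
side [(np.float64(17.7), np.float64(1.6), 164), (np.float64(-40.0), np.float64(40.1), 44), (np.float64(52.0), np.float64(-48.6), 155)]
```

Emit:
move_arm:
  motion:
    - [[0.0,0,-0.001,0],[0.001,0,-0.001,0],[0.002,0,-0.0008,0],[0.003,0,-0.0005,0],[0.003,0,-0.0005,0]]

```text
time_s: 45.1
ee_pos: [542.8, 156.4, 60.3]
tcp_rot: [-0.003, 0.015, 1.0, -0.0]
contact_force: [-9.0, -0.2, 5.6]
gripper_width: 12.1
finger_force: 30.0
```

Emit:
move_arm:
  motion:
    - [[0.001,0,0.0002,0],[0.002,0,0.0005,0],[0.002,0,0.0005,0]]

```text
time_s: 45.48
ee_pos: [543.0, 156.4, 60.4]
tcp_rot: [-0.006, 0.015, 1.0, -0.0]
contact_force: [-14.7, -0.7, 9.4]
gripper_width: 11.6
finger_force: 30.0
```

```bash
python3 - <<'E'
from h import *
o=env.observe();print(o["ee_pos"],o["contact_force"])
t=[]
for n in("scene","side"):
    im=env.snapshot(n);print(n,row(n,im));c=env.calibration(n)
    # expected final positions of the white/cap row: project vial outlines for gap check
    for g in(0,4,8):
        P=place([(81.9-g,-48.5,61.5+0.0)],549,205,-.03);print(g,np.round(proj(P,c),1))
    u,v=np.round(proj([[560,160,55]],c)[0]).astype(int);t.append(cv2.resize(im[v-30:v+30,u-30:u+40,::-1],(400,343),interpolation=cv2.INTER_CUBIC))
cv2.imwrite("pics/p4.png",np.hstack(t))
E
```

```text
[542.98635611 156.39519589  60.37723531] [-14.65533885  -0.7499239    9.39365662]
scene [(np.float64(-89.7), np.float64(-48.3), 8), (np.float64(-41.8), np.float64(30.4), 69), (np.float64(36.5), np.float64(-56.0), 65), (np.float64(79.8), np.float64(-57.4), 40)]
0 [[297.  228.5]]
4 [[297.5 227.2]]
8 [[297.9 226. ]]
side [(np.float64(19.9), np.float64(0.6), 194), (np.float64(-40.0), np.float64(40.1), 44), (np.float64(52.4), np.float64(-48.4), 153)]
0 [[271.  159.4]]
4 [[269.7 159.6]]
8 [[268.3 159.8]]
```

View pics/p4.png

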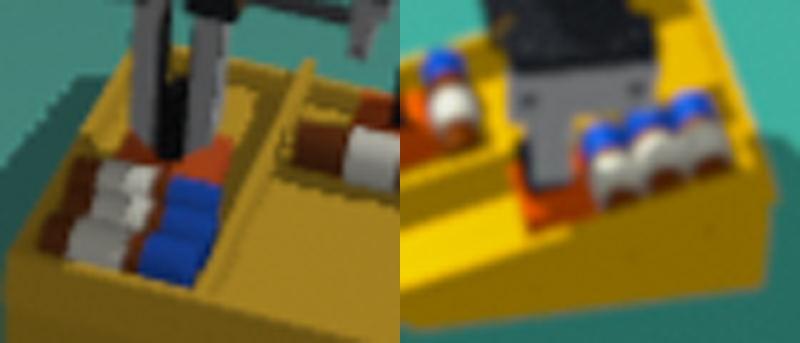

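Emit:
move_arm:
  motion:
    - [[0,0,0.0008,0],[0,0,0.0015,0],[0,0,0.0015,0]]

```text
time_s: 45.95
ee_pos: [547.6, 156.3, 62.5]
tcp_rot: [0.0, 0.015, 1.0, 0.0]
contact_force: [-0.3, 0.6, -2.0]
gripper_width: 12.1
finger_force: 30.0
```

Emit:
move_arm:
  motion:
    - [[0,0,0.001,0],[0.001,0,0.0015,0],[0.001,0,0.0015,0]]

```text
time_s: 46.32
ee_pos: [548.5, 156.3, 64.1]
tcp_rot: [0.0, 0.015, 1.0, -0.0]
contact_force: [0.5, 0.6, -3.1]
gripper_width: 11.9
finger_force: 30.0
```

Emit:
move_arm:
  motion:
    - [[0.001,0,-0.0005,0],[0.002,0,-0.0003,0],[0.003,0,0,0],[0.003,0,0,0]]

```text
time_s: 46.82
ee_pos: [550.6, 156.4, 63.6]
tcp_rot: [-0.001, 0.015, 1.0, -0.0]
contact_force: [-1.2, 0.2, -3.4]
gripper_width: 11.8
finger_force: 30.0
```

Emit:
move_arm:
  motion:
    - [[0.001,0,0.0003,0],[0.002,0,0.0005,0],[0.002,0,0.0005,0]]

```text
time_s: 47.2
ee_pos: [553.7, 156.3, 64.7]
tcp_rot: [0.001, 0.015, 1.0, 0.0]
contact_force: [-1.2, -0.4, -3.0]
gripper_width: 11.8
finger_force: 30.0
```

```bash
cat >> h.py <<'E'
def plane(uv,c,off,rack=(549,205,-.03)):
    """pixel -> rack x,y on the plane 'off' mm above the lane floor"""
    a=rack[2];S,C=np.sin(np.radians(15)),np.cos(np.radians(15));n_=np.array([-S*np.cos(a),-S*np.sin(a),C]);p0=np.array([rack[0],rack[1],36])+n_*off
    out=[]
    for q in np.atleast_2d(uv):
        d=c["R"].T@np.linalg.inv(c["mtx"])@[*q,1];o=-c["R"].T@np.ravel(c["t"]);X=o+d*(n_@(p0-o)/(n_@d));r=X[:2]-rack[:2]
        out.append([r[0]*np.cos(a)+r[1]*np.sin(a),-r[0]*np.sin(a)+r[1]*np.cos(a)])
    return np.round(out,1)
E
python3 - <<'E'
from h import *
print(env.observe()["ee_pos"],env.observe()["contact_force"])
for n in("scene","side"):
    im=env.snapshot(n);c=env.calibration(n);H=hsv(im)
    cap=(H[...,0]>100)&(H[...,0]<128)&(H[...,1]>130)&(H[...,2]>70)
    for nm,m0,off in(("cap",cap,14),("orange",orange(im),8)):
        for m,ce,a in comps(m0,8):
            q=plane(ce,c,off)[0]
            if abs(q[0])<115 and abs(q[1])<95:
                v,u=m.nonzero();print(n,nm,a,q,"u",u.min(),u.max(),"v",v.min(),v.max())
    for t in("short1","chock1"):
        for d in env.regions_of(t,n):
            q=plane(d["bbox"][:2],c,12 if t=="short1" else 10)[0]
            if abs(q[0])<115 and abs(q[1])<95: print(n,t,round(d["score"],2),q,np.round(d["bbox"]))
E
```

```text
[553.73384952 156.30594003  64.74455522] [-1.2402281  -0.37069637 -3.03709456]
scene cap 72 [-38.9  70.1] u 354 362 v 207 216
scene cap 177 [ 50.6 -31.1] u 301 314 v 210 229
scene orange 49 [-83.3  49.6] u 347 356 v 198 205
scene orange 25 [-11.2 -35.1] u 308 315 v 206 211
scene short1 0.77 [ 53.7 -50. ] [300. 219.  28.  17.]
scene short1 0.7 [ 28.1 -55.3] [301. 213.  27.  16.]
scene short1 0.51 [ 77.  -48.7] [298. 225.  29.  13.]
scene chock1 0.68 [-104.2   31.3] [347. 196.  20.  19.]
side cap 18 [-40.2  82. ] u 221 226 v 141 145
side cap 58 [ 59.3 -16.5] u 251 272 v 149 156
side orange 82 [-65.   33.6] u 212 225 v 149 162
side orange 77 [ 12.1 -49.6] u 241 254 v 160 170
side short1 0.68 [ 63.6 -56.8] [266. 161.   7.  19.]
side short1 0.54 [ 38.  -44.2] [256. 161.  14.  12.]
side short1 0.4 [ 87.8 -50.2] [273. 157.  10.  16.]
side chock1 0.74 [-58.6  36.4] [220. 155.  17.  17.]
side chock1 0.5 [ 11.5 -50.4] [248. 166.  11.   8.]
side chock1 0.34 [ 86.9 -46.2] [273. 157.  11.  19.]
```

Emit:
move_arm:
  motion:
    - [[0.0005,0,-0.0003,0],[0.001,0,-0.0003,0],[0.0015,0,-0.0003,0],[0.0015,0,-0.0003,0]]

```text
time_s: 48.0
ee_pos: [554.8, 156.3, 64.2]
tcp_rot: [0.0, 0.015, 1.0, 0.0]
contact_force: [-0.6, -0.2, -3.1]
gripper_width: 11.4
finger_force: 30.0
```

Emit:
move_arm:
  motion:
    - [[0.001,0,0,0],[0.002,0,0,0],[0.002,0,0,0]]

```text
time_s: 48.38
ee_pos: [557.0, 156.4, 64.3]
tcp_rot: [0.0, 0.015, 1.0, 0.0]
contact_force: [-0.5, -0.3, -2.2]
gripper_width: 11.7
finger_force: 30.0
```

Emit:
move_arm:
  motion:
    - [[0.001,0,0.0003,0],[0.002,0,0.0005,0],[0.002,0,0.0005,0]]

```text
time_s: 48.75
ee_pos: [559.1, 156.4, 64.8]
tcp_rot: [0.0, 0.015, 1.0, 0.0]
contact_force: [-0.9, 0.3, -3.0]
gripper_width: 11.6
finger_force: 30.0
```

```bash
cat > m.py <<'E'
from h import *
print(env.observe()["ee_pos"],env.observe()["contact_force"])
for n in("scene","side"):
    im=env.snapshot(n);np.save(f"l_{n}.npy",im);c=env.calibration(n);H=hsv(im)
    cap=(H[...,0]>100)&(H[...,0]<128)&(H[...,1]>130)&(H[...,2]>70)
    for nm,m0,off in(("cap",cap,14),("orange",orange(im),8),("dark",H[...,2]<45,31)):
        for m,ce,a in comps(m0,8):
            q=plane(ce,c,off)[0]
            if abs(q[0])<115 and abs(q[1])<95 and a<400:
                v,u=m.nonzero();print(n,nm,a,q,"u",u.min(),u.max(),"v",v.min(),v.max())
    for t in("short1","long1"):
        for d in env.regions_of(t,n):
            q=plane(d["bbox"][:2],c,12)[0]
            if abs(q[0])<115 and abs(q[1])<95: print(n,t,round(d["score"],2),q,np.round(d["bbox"]))
E
python3 m.py
```

```text
[559.05441506 156.3553839   64.84817662] [-0.88759332  0.25630055 -3.02226646]
scene cap 72 [-38.9  70.1] u 354 362 v 207 216
scene cap 197 [ 46.3 -31.3] u 301 314 v 208 229
scene orange 49 [-83.3  49.6] u 347 356 v 198 205
scene dark 35 [-114.3  -25. ] u 319 336 v 180 186
scene dark 77 [-13.9 -57.4] u 302 308 v 184 207
scene dark 61 [-79.   37.9] u 345 352 v 189 202
scene short1 0.71 [ 56.3 -47.6] [300. 220.  24.  14.]
scene short1 0.7 [ 69.7 -51.3] [297. 223.  28.  12.]
scene short1 0.7 [ 25.  -54.9] [301. 213.  24.  15.]
scene long1 0.61 [-41.   44.6] [348. 209.  32.  14.]
side cap 18 [-40.2  82. ] u 221 226 v 141 145
side cap 54 [ 62.7 -17.3] u 253 271 v 150 154
side orange 84 [-64.1  33.3] u 212 227 v 149 162
side orange 54 [ 13.4 -51.5] u 243 254 v 160 170
side dark 239 [50.1 48.1] u 237 266 v 129 142
side dark 33 [-78.2  38.2] u 210 216 v 148 154
side short1 0.7 [ 38.6 -42.6] [256. 161.  12.  19.]
side short1 0.63 [ 61.9 -44.8] [264. 158.   6.  14.]
side short1 0.62 [ 75.4 -50.4] [269. 158.  11.  15.]
side short1 0.34 [-35.1  39. ] [227. 152.  13.  16.]
side long1 0.51 [-38.   42.6] [226. 151.  10.  18.]
```

Emit:
move_arm:
  motion:
    - [[-0.004,0,-0.0011,0],[-0.009,0,-0.0024,0],[-0.014,0,-0.0038,0],[-0.019,0,-0.0051,0],[-0.024,0,-0.0064,0]]

```text
time_s: 49.68
ee_pos: [534.2, 156.4, 58.2]
tcp_rot: [-0.0, 0.015, 1.0, 0.0]
contact_force: [-1.1, 0.3, -2.4]
gripper_width: 11.6
finger_force: 30.0
```

Emit:
move_arm:
  motion:
    - [[0,0,0,0],[0,0,0,0],[0,0,0,0],[0,0,0,0]]

```text
time_s: 50.18
ee_pos: [534.9, 156.3, 58.3]
tcp_rot: [0.0, 0.015, 1.0, 0.0]
contact_force: [0.3, 0.9, -2.5]
gripper_width: 11.8
finger_force: 30.1
```

```bash
cat >> m.py <<'E'
# text view of the narrow lane in the scene camera: O orange, B cap, W white, A amber, y yellow, # dark
def text(n,x0=-40,x1=100,y0=-90,y1=-5):
    im=np.load(f"l_{n}.npy");c=env.calibration(n);H=hsv(im);o=orange(im)
    P=np.round(proj(place([(x,y,36+x*T+z) for x in(x0,x1) for y in(y0,y1) for z in(0,18)],549,205,-.03),c)).astype(int)
    (u0,v0),(u1,v1)=P.min(0),P.max(0)
    for v in range(v0,v1+1):
        s=""
        for u in range(u0,u1+1):
            h,sa,va=H[v,u].astype(int)
            s+="#" if va<50 else "O" if o[v,u] else "B" if 100<h<128 and sa>120 else "W" if sa<80 else "A" if (h<14 or h>170) else "y" if h<34 else "."
        print(v,s)
    print("u0",u0)
import sys
for n in sys.argv[1:]: text(n)
E
python3 m.py scene side
```

```text
[534.85761815 156.30980118  58.29839799] [ 0.32208955  0.88184675 -2.49033549]
scene cap 227 [ 24.6 -31.4] u 304 317 v 202 226
scene cap 72 [-38.9  70.1] u 354 362 v 207 216
scene orange 49 [-83.3  49.6] u 347 356 v 198 205
scene dark 70 [-42.2 -58.8] u 305 310 v 179 201
scene dark 61 [-79.   37.9] u 345 352 v 189 202
scene short1 0.73 [ 27.8 -52.6] [302. 214.  25.   9.]
scene short1 0.66 [-10.1 -53.3] [306. 206.  24.  14.]
scene short1 0.55 [ 53.6 -50.8] [300. 219.  30.  12.]
scene short1 0.36 [66.8 12.9] [325. 229.  93.  69.]
scene long1 0.8 [-39.7  41.9] [346. 209.  31.  15.]
side cap 18 [-40.2  82. ] u 221 226 v 141 145
side cap 57 [ 39.  -17.7] u 245 263 v 152 157
side orange 84 [-64.3  34.1] u 212 227 v 149 162
side orange 48 [-10.7 -51.7] u 235 245 v 163 172
side dark 244 [21.  47.9] u 229 256 v 132 146
side dark 33 [-78.2  38.2] u 210 216 v 148 154
side short1 0.72 [  7.3 -12.5] [244. 158.  84.  60.]
side short1 0.47 [ 58.8 -58.4] [264. 162.   9.  16.]
side short1 0.45 [ 17.6 -46.3] [249. 164.   7.  18.]
side long1 0.64 [-38.9  43.5] [226. 151.  11.  19.]
195 ................
[... 4102 characters left out ...]
OOOAyyyyyyyyyyyyyyyyyyyyyyyyyyyyyyyyyyyyyyyy
173 yyyyyyyyyyAyyyyyyyyyyyyyyyyyyyyyyyyyyyyyyyyyyyyyyyyyyy
174 yyyyyyyyyyyyyyyyyyyyyyyyyyyyyyyyyyyyyyyyyyyyyyyyyyyyy.
175 yyyyyyyyyyyyyyyyyyyyyyyyyyyyyyyyyyyyyyyyyyyyyyyyyyyyy.
176 yyyyyyyyyyyyyyyyyyyyyyyyyyyyyyyyyyyyyyyyyyyyyyyyyyyyy.
177 yyyyyyyyyyyyyyyyyyyyyyyyyyyyyyyyyyyyyyyyyyyyyyyyyyyyyW
178 yyyyyyyyyyyyyyyyyyyyyyyyyyyyyyyyyyyyyyyyyyyyyyyyyyyyyW
179 yyyyyyyyyyyyyyyyyyyyyyyyyyyyyyyyyyyyyyyyyyyyyyyyyyyyyW
180 yyyyyyyyyyyyyyyyyyyyyyyyyyyyyyyyyyyyyyyyyyyyyyyyyyyyyW
181 yyyyyyyyyyyyyyyyyyyyyyyyyyyyyyyyyyyyyyyyyyyyyyyyyyyyy.
182 yyyyyyyyyyyyyyyyyyyyyyyyyyyyyyyyyyyyyyyyyyyyyyyyyyyy..
183 yyyyyyyyyyyyyyyyyyyyyyyyyyyyyyyyyyyyyyyyyyyyyyyyyyy...
u0 228
```

```bash
python3 - <<'E'
from h import *
S,C=np.sin(np.radians(15)),np.cos(np.radians(15))
def vial(x,h,yc,L=62):  # axis at rack x, h above floor (normal)
    z=36+(x+h*S)*T+h/C-0 - h*S*T
    z=36+x*T+h/C
    return [(x+12*np.cos(t),y,z+12*np.sin(t)) for t in np.arange(0,6.28,.2) for y in(yc+L/2-20,yc+L/2)],[(x+12*np.cos(t),y,z+12*np.sin(t)) for t in np.arange(0,6.28,.2) for y in(yc-L/2,yc-L/2+14)]
cs,cd=env.calibration("scene"),env.calibration("side")
def show(tag,x,h,yc,L=62):
    a,b=vial(x,h,yc,L);p=proj(place(a,549,205,-.03),cs);q=proj(place(b,549,205,-.03),cd);q2=proj(place(a,549,205,-.03),cd)
    f=lambda r:f"u {r[:,0].min():.0f}-{r[:,0].max():.0f} v {r[:,1].min():.0f}-{r[:,1].max():.0f}"
    print(tag,x,h,"scene cap",f(p),"| side near end",f(q),"| side cap",f(q2))
show("wide",-41.5,12,37.5,84)
for x in(-12,0,10,20,36,46,60):
    for h in(12,28): show("n",x,h,-48.5)
E
```

```text
wide -41.5 12 scene cap u 352-363 v 205-217 | side near end u 223-231 v 155-164 | side cap u 220-228 v 141-151
n -12 12 scene cap u 311-321 v 202-214 | side near end u 236-245 v 168-178 | side cap u 234-243 v 158-168
n -12 28 scene cap u 311-322 v 197-209 | side near end u 236-246 v 164-173 | side cap u 234-243 v 153-164
n 0 12 scene cap u 309-320 v 204-216 | side near end u 241-250 v 167-176 | side cap u 238-247 v 156-167
n 0 28 scene cap u 310-321 v 200-211 | side near end u 240-250 v 162-172 | side cap u 238-247 v 152-163
n 10 12 scene cap u 308-319 v 206-218 | side near end u 244-253 v 166-175 | side cap u 241-250 v 155-166
n 10 28 scene cap u 309-320 v 202-213 | side near end u 244-253 v 161-171 | side cap u 241-250 v 151-161
n 20 12 scene cap u 307-318 v 209-220 | side near end u 247-256 v 164-174 | side cap u 244-254 v 154-165
n 20 28 scene cap u 308-319 v 204-215 | side near end u 247-257 v 160-170 | side cap u 244-254 v 150-160
n 36 12 scene cap u 306-317 v 212-224 | side near end u 253-262 v 163-172 | side cap u 250-259 v 152-163
n 36 28 scene cap u 306-317 v 207-219 | side near end u 253-262 v 158-168 | side cap u 250-259 v 148-159
n 46 12 scene cap u 304-316 v 214-226 | side near end u 256-265 v 162-171 | side cap u 253-262 v 151-162
n 46 28 scene cap u 305-316 v 209-221 | side near end u 256-266 v 157-167 | side cap u 253-262 v 147-158
n 60 12 scene cap u 303-314 v 217-229 | side near end u 261-270 v 160-170 | side cap u 257-267 v 150-160
n 60 28 scene cap u 303-314 v 212-224 | side near end u 261-271 v 155-165 | side cap u 258-267 v 145-156
```

Working from the numbers, I overpushed. The chock's leaning face lifted the lowest short vial, because the row reached the stop with almost no measurable force. I'll pull the chock back quickly so that vial drops to the floor again.

Emit:
move_arm:
  motion:
    - [[-0.052,0.001,-0.0139,0],[-0.052,0.001,-0.0139,0],[-0.052,0.001,-0.0139,0],[-0.052,0.001,-0.0139,0],[-0.052,0.001,-0.0139,0]]

```text
time_s: 51.1
ee_pos: [483.7, 157.3, 44.8]
tcp_rot: [0.001, 0.015, 1.0, 0.0]
contact_force: [-1.1, 0.2, -3.3]
gripper_width: 12.0
finger_force: 30.0
```

```bash
python3 m.py scene | grep -v long | sed 's/^/ /' | head -70
```

```text
[483.70383046 157.28957658  44.76916759] [-1.10545647  0.15313397 -3.26524179]
 scene cap 201 [-14.1 -30.7] u 308 321 v 195 217
 scene cap 72 [-38.9  70.1] u 354 362 v 207 216
 scene orange 49 [-83.3  49.6] u 347 356 v 198 205
 scene dark 76 [-88.9 -58.1] u 310 315 v 170 194
 scene dark 61 [-79.   37.9] u 345 352 v 189 202
 scene short1 0.71 [-45.  -58.3] [307. 199.  24.  15.]
 scene short1 0.62 [  6.7 -46.7] [306. 210.  25.  13.]
 side cap 55 [ -6.6 -18.9] u 228 249 v 157 163
 side orange 62 [-54.  -50.8] u 220 230 v 165 178
 side dark 264 [-43.1  47.6] u 210 236 v 138 153
 side short1 0.66 [ 11.8 -56.6] [248. 167.  13.  15.]
 side short1 0.6 [-28.4 -45.6] [234. 169.  11.  13.]
 195 ..................yyAAAAWWWWWWWWWWAAABBB..AOOyyyyyyy
 196 ..................yyAAAAWWWWWWWWWWAA.BBBBBBB.Ayyyyyy
 197 .................yyyAAAAWWWWWWWWWAAABBBBBBBBBWyyyyyy
 198 .................yyyAAAAWWWWWWWWWAAABBBBBBBBBWyyyyyy
 199 ................yyyy###WWWWWWWWWWAA.BBBBBBBBBWyyyyyy
 200 ...............yyyyy###yWWWWWWWWWAA.BBBBBBBBByyyyyyy
 201 ..............WyyyyyAAAAWWWWWWWWWAABBBBBBBBB.yyyyyyy
 202 .
[... 1447 characters left out ...]
7 .yyyyyyyyyyyyyyyyyyyyyyyyyyyyyyyyyyyyyyyyyyyyyyyyyyy
 228 .yyyyyyyyyyyyyyyyyyyyyyyyyyyyyyyyyyyyyyyyyyyyyyyyyyy
 229 .yyyyyyyyyyyyyyyyyyyyyyyyyyyyyyyyyyyyyyyyyyyyyyyyyyy
 230 yyyyyyyyyyyyyyyyyyyyyyyyyyyyyyyyyyyyyyyyyyyyyyyyyyyy
 231 yyyyyyyyyyyyyyyyyyyyyyyyyyyyyyyyyyyyyyyyyyyyyyyyyyyy
 232 yyyyyyyyyyyyyyyyyyyyyyyyyyyyyyyyyyyyyyyyyyyyyyyyyyyy
 233 Wyyyyyyyyyyyyyyyyyyyyyyyyyyyyyyyyyyyyyyyyyyyyyyyyyyy
 234 Wyyyyyyyyyyyyyyyyyyyyyyyyyyyyyyyyyyyyyyyyyyyyyyyyyyy
 235 .yyyyyyyyyyyyyyyyyyyyyyyyyyyyyyyyyyyyyyyyyyyyyyyyyyy
 236 .yyyyyyyyyyyyyyyyyyyyyyyyyyyyyyyyyyyyyyyyyyyyyyyyyyy
 237 .yyyyyyyyyyyyyyyyyyyyyyyyyyyyyyyyyyyyyyyyyyyyyyyyyyy
 238 .yyyyyyyyyyyyyyyyyyyyyyyyyyyyyyyyyyyyyyyyyyyyyyyyyyy
 u0 277
```

Emit:
move_arm:
  motion:
    - [[0,0,-0.001,0],[0,0,-0.002,0],[0,0,-0.002,0]]

```text
time_s: 51.78
ee_pos: [482.8, 157.3, 42.7]
tcp_rot: [-0.0, 0.015, 1.0, -0.0]
contact_force: [-1.7, -0.9, 0.5]
gripper_width: 11.8
finger_force: 30.0
```

Emit:
move_arm:
  motion:
    - [[0,0,0,0],[0,0,0,0],[0,0,0,0],[0,0,0,0]]
  fingers: 0.036

```text
time_s: 52.28
ee_pos: [482.8, 157.4, 42.4]
tcp_rot: [0.0, 0.015, 1.0, 0.0]
contact_force: [-0.7, 0.9, -0.8]
gripper_width: 36.3
finger_force: 0.0
```

Emit:
move_arm:
  motion:
    - [[0,0,0.04,0],[0.01,0,0.09,0],[0.03,0.01,0.13,0],[0.05,0.03,0.16,0],[0.06,0.05,0.176,0]]

```text
time_s: 52.9
ee_pos: [544.3, 207.9, 220.7]
tcp_rot: [0.002, 0.015, 1.0, 0.0]
contact_force: [0.4, -0.0, 0.2]
gripper_width: 36.0
finger_force: 0.0
```

Emit:
move_arm:
  motion:
    - [[0,0,0,0],[0,0,0,0]]

```text
time_s: 53.15
ee_pos: [541.8, 206.8, 217.0]
tcp_rot: [-0.001, 0.015, 1.0, -0.0]
contact_force: [-0.2, -0.7, 0.2]
gripper_width: 35.9
finger_force: 0.0
```

```bash
cat > mw.py <<'E'
from h import *
# wrist view: rectified profile along each lane (rack x vs colour), on plane 'off' above the floor
import sys
rack=(549,205,-.03)
c=env.calibration("wrist");im=env.snapshot("wrist");np.save("lw.npy",im);print(env.observe()["time_s"],env.observe()["ee_pos"])
S,C=np.sin(np.radians(15)),np.cos(np.radians(15))
def pix(rx,ry,off): return proj(place([(rx-off*S,ry,36+rx*T+off*C)],*rack),c)[0]   # rx at floor foot
H=hsv(im);o=orange(im)
def cls(p):
    u,v=np.round(p).astype(int)
    if not(0<=u<512 and 0<=v<384): return " "
    h,s,va=H[v,u].astype(int)
    return "#" if va<55 else "O" if o[v,u] else "B" if 100<h<128 and s>120 else "W" if s<80 else "A" if (h<14 or h>170) else ("y" if va>140 else "d") if h<34 else "."
for nm,yc,L in(("narrow",-48.5,62),("wide",37.5,84)):
    print(nm)
    for y in (yc-15,yc-8,yc,yc+8,yc+L/2-9):
        print("%6.1f"%y,"".join(cls(pix(x,y,18)) for x in range(-110,121,2)))
print("       "+"".join("|" if x%20==0 else " " for x in range(-110,121,2)))
for m,ce,a in comps((H[...,2]<50),15):
    P=back([ce],50,c)[0]
    if 430<P[0]<620 and 100<P[1]<300: v,u=m.nonzero();print("dark",a,np.round(back([[u.mean(),v.min()],[u.mean(),v.max()],[u.min(),v.mean()],[u.max(),v.mean()]],55,c),1).tolist())
E
python3 mw.py
```

```text
53.2 [541.61347479 206.65000682 216.8285477 ]
narrow
 -63.5 ......yyyddyyyyyyyOOOOOOOOOOOOOOOOOWWWWWWWWWWWWWWWWWWWWWWWWWWWWWWWWWWyyyyyyyyyyyyyyyyyyyyyyyWWWWWWWWWWWWWWWWWWWWWWWW
 -56.5 ......yyyddyyyyyy#############AOOOOWWWWWWWWWWWWWWWWWWWWWWWWWWWWWWWWWWyyyyyyyyyyyyyyyyWWWWWWWWWWWWWWWWWWWWWWWWWWWWWWW
 -48.5 ......yyyddyyyyyy###############OOOOAOOOOOAAAAWWWWWWWWWWWWWWWWWWWWWWWyyyyyyyyyyyyyWWWWWWWWWWWWWWWWWWWWWWWWWWWW######
 -40.5 ......yyyddyyyyyyyOOOOOOOOOOOOOOOOO.BBBBBBBBBB#AAOOOOAAAAddA.......AdyyyyyyyyyyyyWWWWWWWWWWWWW######################
 -26.5 ......yyyddyyyyyyyyyOOOOOOOOOOOOOOO.BBBBBBBBBBBBBBBBBBBBBBBBBBBBBBBBByyyyyyyyyyyyyyyyyyyyyyyyyyyyyyyyyddyyyy........
wide
  22.5 ......yyyddyOOOOOOOOOOOOOOOOOOOAWWWWWWWWWWdyyyyyyyyyyyyyyyyyyyyyyyyyyyyyyyyyyyyyyyyyyyyyyyyyyyyyyyyyyyydyyyy........
  29.5 ......yyyddyOOOOOOOOOOOOOOOOOOOAWWWWWWWWWWdyyyyyyyyyyyyyyyyyyyyyyyyyyyyyyyyyyyyyyyyyyyyyyyyyyyyyyyyyyyydyyyy........
  37.5 ......yyyd###############OOOOOOAWWWWWWWWWWdyyyyyyyyyyyyyyyyyyyyyyyyyyyyyyyyyyyyyyd###################ddddyyy........
  45.5 ......yyyd#############AOOOOOOOOAAOOOOAAAAdyyyyyyyyyyyyyyyyyyyyyyyyyyyyyyyyyyyyyyyWWWWWWWWWWWWWWWW##################
  70.5 ......yyyddyyyyyyyyyyyyyyyyyyyyWBBBBBBBBBBddyyyyyyyyyyyyyyyyyyyyyyyyyyyyyyyyyyyyyyyyyyyyyyyyyyyyyWWWWWWWWWWWWWWWWWWW
            |         |         |         |         |         |         |         |         |         |         |         |
dark 296 [[455.2, 244.5], [483.2, 244.5], [468.8, 238.0], [469.2, 251.3]]
dark 301 [[466.5, 158.8], [492.9, 156.9], [479.4, 151.2], [479.8, 164.7]]
```

Emit:
move_arm:
  motion:
    - [[-0.03,-0.02,-0.03,0],[-0.062,-0.049,-0.06,0],[-0.062,-0.049,-0.11,0],[-0.062,-0.049,-0.145,0],[-0.062,-0.049,-0.16,0]]

```text
time_s: 53.82
ee_pos: [478.2, 157.5, 55.5]
tcp_rot: [-0.003, 0.015, 1.0, -0.0]
contact_force: [0.1, -0.5, -0.1]
gripper_width: 36.0
finger_force: 0.0
```

Emit:
move_arm:
  motion:
    - [[0,0,-0.007,0],[0,0,-0.014,0],[0,0,-0.014,0]]

```text
time_s: 54.2
ee_pos: [481.1, 158.4, 44.8]
tcp_rot: [0.0, 0.015, 1.0, 0.0]
contact_force: [0.1, 0.3, 0.9]
gripper_width: 35.7
finger_force: 0.0
```

Emit:
move_arm:
  motion:
    - [[0,0,0,0],[0,0,0,0],[0,0,0,0],[0,0,0,0],[0,0,0,0]]
  fingers: 0.0

```text
time_s: 54.82
ee_pos: [480.8, 158.1, 44.6]
tcp_rot: [0.0, 0.015, 1.0, -0.0]
contact_force: [-1.1, -2.9, 3.2]
gripper_width: 11.8
finger_force: 30.0
```

Emit:
move_arm:
  motion:
    - [[0,0,0.001,0],[-0.014,0,-0.0028,0],[-0.014,0,-0.0028,0],[-0.014,0,-0.0028,0],[-0.014,0,-0.0028,0]]

```text
time_s: 55.45
ee_pos: [466.8, 158.4, 41.5]
tcp_rot: [0.0, 0.015, 1.0, 0.0]
contact_force: [-0.3, 0.5, -2.4]
gripper_width: 11.5
finger_force: 30.0
```

Emit:
move_arm:
  motion:
    - [[0.006,0,0.0016,0],[0.013,0,0.0035,0],[0.02,0,0.0054,0],[0.027,0,0.0072,0],[0.034,-0.001,0.0091,0]]

```text
time_s: 56.08
ee_pos: [501.2, 157.3, 50.8]
tcp_rot: [-0.0, 0.015, 1.0, -0.0]
contact_force: [0.1, 0.4, -3.1]
gripper_width: 11.8
finger_force: 30.0
```

Emit:
move_arm:
  motion:
    - [[0.008,0,0.0021,0],[0.016,0,0.0043,0],[0.024,0,0.0064,0],[0.031,0,0.0083,0],[0.037,-0.001,0.0099,0]]

```text
time_s: 56.7
ee_pos: [538.2, 156.4, 60.7]
tcp_rot: [0.0, 0.015, 1.0, -0.0]
contact_force: [-0.2, -0.1, -3.7]
gripper_width: 12.0
finger_force: 30.0
```

Emit:
move_arm:
  motion:
    - [[0,0,0,0],[0,0,-0.0005,0],[0,0,-0.001,0],[0,0,-0.001,0]]

```text
time_s: 57.2
ee_pos: [537.5, 156.3, 59.8]
tcp_rot: [-0.0, 0.015, 1.0, -0.0]
contact_force: [-2.9, -1.3, 0.8]
gripper_width: 11.4
finger_force: 30.0
```

Emit:
move_arm:
  motion:
    - [[0,0,0,0],[0,0,0,0],[0,0,0,0],[0,0,0,0]]
  fingers: 0.036

```text
time_s: 57.7
ee_pos: [537.8, 156.4, 59.6]
tcp_rot: [0.0, 0.015, 1.0, 0.0]
contact_force: [0.1, -0.5, 0.2]
gripper_width: 35.7
finger_force: 0.0
```

Emit:
move_arm:
  motion:
    - [[0,0,0.04,0],[0.01,0,0.09,0],[0.03,0.01,0.13,0],[0.05,0.03,0.16,0],[0.07,0.05,0.16,0]]

```text
time_s: 58.32
ee_pos: [610.2, 207.1, 223.6]
tcp_rot: [0.003, 0.015, 1.0, 0.001]
contact_force: [0.7, -0.4, -0.5]
gripper_width: 36.0
finger_force: 0.0
```

Emit:
move_arm:
  motion:
    - [[0,0,0,0],[0,0,0,0]]

```text
time_s: 58.58
ee_pos: [606.8, 205.9, 218.6]
tcp_rot: [-0.001, 0.015, 1.0, -0.0]
contact_force: [0.0, 0.2, 0.0]
gripper_width: 35.8
finger_force: 0.0
```

```bash
python3 mw.py
```

```text
58.625 [606.75963984 205.74613735 218.66633753]
narrow
 -63.5 .......yyyddyyyyyyyyyyyyyyyyyyyyyyyyyyyyyyyyyyyOOOOOOOOOOOOOOOOOOAWWWWWWWWWWWWWWWWWWWWWWWWWWWWWWWWWWyyyyyyyy........
 -56.5 .......yyyddyyyyyyyyyyyyyyyyyyyyyyyyyyyyyyyyy##############OOOOOOAWWWWWWWWWWWWWWWWWWWWWWWWWWWWWWWWWWyyyyyyyy........
 -48.5 .......yyyddyyyyyyyyyyyyyyyyyyyyyyyyyyyyyyyyy##############AOOOOOAWWWWWWWWWWWWWWWWWWWWWWWWWWWWWWWWWWyyyyyyyy....WWWW
 -40.5 .......yyyddyyyyyyyyyyyyyyyyyyyyyyyyyyyyyyyyyyyOOOOOOOOOOOOOOOOOOABBBBBBBBBBdyAOOOOOOAAAddAOOAAOOAAdyyyyyyyy...WWWWW
 -26.5 .......yyydddyyyyyyyyyyyyyyyyyyyyyyyyyyyyyyyyyyOOOOOOOOOOOOOOOOOO.BBBBBBBBBBBBBBBBBBBBBBBBBBBBBBBBBBdyyydyyy........
wide
  22.5 .......yyyddOOOOOOOOOOOOOOOOOOOAWWWWWWWWWWWWyyyyyyyyyyyyyyyyyyyyyyyyyyyyyyyyyyyyyyyyyyyyyyyyyyyyyyyyyyyyyyyy........
  29.5 .......yyyddOOOOOOOOOOOOOOOOOOOAWWWWWWWWWWWdyyyyyyyyyyyyyyyyyyyyyyyyyyyyyyyyyyyyyyyyyyyyyyyyyyyyyyyyyyyyyyyy........
  37.5 .......##################AOOOOOAWWWWWWWWWWWdyyyyyyyyyyyyyyyyyyyyyyyyyyyyyyyyyyyyyyyyyyyyyyyyyyyyyyyyyyyyyyyy..WW####
  45.5 .......##############OOOOOOOOOOOAOOOOOOAAA#yyyyyyyyyyyyyyyyyyyyyyyyyyyyyyyyyyyyyyyyyyyyyyyyyyyyyyyyyyyyyyyyy...WWWWW
  70.5 .......yyyddyyyyyyyyyyyyyyyyyyydBBBBBBBBBBBdyyyyyyyyyyyyyyyyyyyyyyyyyyyyyyyyyyyyyyyyyyyyyyyyyyyyyyyyyyyydyyy........
            |         |         |         |         |         |         |         |         |         |         |         |
dark 390 [[455.4, 244.9], [486.4, 244.9], [470.3, 238.6], [470.7, 251.3]]
dark 320 [[522.9, 155.1], [550.2, 153.0], [536.2, 147.3], [536.7, 161.9]]
```

Emit:
move_arm:
  motion:
    - [[-0.03,-0.02,-0.03,0],[-0.06,-0.0505,-0.06,0],[-0.069,-0.0505,-0.1,0],[-0.069,-0.0505,-0.13,0],[-0.069,-0.0505,-0.145,0]]

```text
time_s: 59.25
ee_pos: [536.9, 155.2, 72.6]
tcp_rot: [-0.002, 0.015, 1.0, -0.0]
contact_force: [-0.1, 0.1, 0.2]
gripper_width: 36.3
finger_force: 0.0
```

Emit:
move_arm:
  motion:
    - [[0,0,-0.007,0],[0,0,-0.0135,0],[0,0,-0.0135,0]]

```text
time_s: 59.62
ee_pos: [539.0, 155.9, 61.4]
tcp_rot: [0.0, 0.015, 1.0, 0.0]
contact_force: [0.5, -0.4, 0.5]
gripper_width: 36.4
finger_force: 0.0
```

Emit:
move_arm:
  motion:
    - [[0,0,0,0],[0,0,0,0],[0,0,0,0],[0,0,0,0],[0,0,0,0]]
  fingers: 0.0

```text
time_s: 60.25
ee_pos: [538.9, 156.0, 61.4]
tcp_rot: [0.0, 0.015, 1.0, 0.0]
contact_force: [-0.5, 0.7, 1.6]
gripper_width: 11.9
finger_force: 30.0
```

Emit:
move_arm:
  motion:
    - [[0,0,0.0008,0],[0.002,0,0.0013,0],[0.004,0,0.0019,0],[0.006,0,0.0024,0],[0.0075,0,0.0028,0]]

```text
time_s: 60.88
ee_pos: [542.8, 155.8, 62.6]
tcp_rot: [-0.005, 0.015, 1.0, -0.0]
contact_force: [-9.7, -0.9, 3.3]
gripper_width: 12.1
finger_force: 30.0
```

Emit:
move_arm:
  motion:
    - [[0,0,-0.0004,0],[0,0,-0.0008,0],[0,0,-0.0012,0],[0,0,-0.0012,0]]

```text
time_s: 61.38
ee_pos: [542.9, 155.8, 62.6]
tcp_rot: [-0.005, 0.015, 1.0, -0.0]
contact_force: [-12.7, -0.9, 10.2]
gripper_width: 11.5
finger_force: 30.0
```

Emit:
move_arm:
  motion:
    - [[0,0,0,0],[0,0,0,0],[0,0,0,0],[0,0,0,0]]
  fingers: 0.036

```text
time_s: 61.88
ee_pos: [546.4, 155.8, 62.6]
tcp_rot: [0.0, 0.015, 1.0, 0.0]
contact_force: [-0.3, 0.9, -0.3]
gripper_width: 35.8
finger_force: 0.0
```

Emit:
move_arm:
  motion:
    - [[0,0,0.04,0],[0.01,0,0.09,0],[0.03,0.01,0.13,0],[0.05,0.03,0.16,0],[0.06,0.05,0.16,0]]

```text
time_s: 62.5
ee_pos: [608.8, 206.5, 226.5]
tcp_rot: [0.003, 0.015, 1.0, 0.001]
contact_force: [-0.3, -0.3, 0.2]
gripper_width: 36.0
finger_force: 0.0
```

Emit:
move_arm:
  motion:
    - [[0,0,0,0],[0,0,0,0]]

```text
time_s: 62.75
ee_pos: [605.5, 205.3, 221.7]
tcp_rot: [-0.001, 0.015, 1.0, -0.0]
contact_force: [-0.0, -0.2, -0.8]
gripper_width: 36.1
finger_force: 0.0
```

```bash
python3 mw.py
```

```text
62.8 [605.44533248 205.18176582 221.76186651]
narrow
 -63.5 .......yyyddyyyyyyyyyyyyyyyyyyyyyyyyyyyyyyyyyyyyOOOOOOOOOOOOOOOOOOOAWWWWWWWWWWWWWWWWWWWWWWWWWWWWWWWWWWyyyyyy........
 -56.5 .......yyyddyyyyyyyyyyyyyyyyyyyyyyyyyyyyyyyyyyy##############OOOOOOAWWWWWWWWWWWWWWWWWWWWWWWWWWWWWWWWWWyyyyyy........
 -48.5 .......yyyddyyyyyyyyyyyyyyyyyyyyyyyyyyyyyyyyyyy##############AOOOOOyWWWWWWWWWWWWWWWWWWWWWWWWWWWWWWWWWWyyyyyy....WWWW
 -40.5 .......yyyddyyyyyyyyyyyyyyyyyyyyyyyyyyyyyyyyyyyyOOOOOOOOOOOOOOOOOOOABBBBBBBBBBddAOOOOOOAAdyAAOAAAAOAAdyyyyyy...WWWWW
 -26.5 .......yyyddyyyyyyyyyyyyyyyyyyyyyyyyyyyyyyyyyyyyyAOOOOOOOOOOOOOOOOOWBBBBBBBBBBBBBBBBBBBBBBBBBBBBBBBBBByyyyyy........
wide
  22.5 .......yyyddOOOOOOOOOOOOOOOOOOOWWWWWWWWWWWWWyyyyyyyyyyyyyyyyyyyyyyyyyyyyyyyyyyyyyyyyyyyyyyyyyyyyyyyyyyyyyyyy........
  29.5 .......yyyddOOOOOOOOOOOOOOOOOOOWWWWWWWWWWWWdyyyyyyyyyyyyyyyyyyyyyyyyyyyyyyyyyyyyyyyyyyyyyyyyyyyyyyyyyyyyyyyy........
  37.5 ........#################OOOOOOWWWWWWWWWWWWWyyyyyyyyyyyyyyyyyyyyyyyyyyyyyyyyyyyyyyyyyyyyyyyyyyyyyyyyyyyyyyyy..WWW###
  45.5 ........##############OOOOOOOOOOAOOOOOOAAAAdyyyyyyyyyyyyyyyyyyyyyyyyyyyyyyyyyyyyyyyyyyyyyyyyyyyyyyyyyyyyyyyy...WWWWW
  70.5 .......yyyddyyyyyyyyyyyyyyyyyyyBBBBBBBBBBBBWyyyyyyyyyyyyyyyyyyyyyyyyyyyyyyyyyyyyyyyyyyyyyyyyyyyyyyyyyyyyyyyy........
            |         |         |         |         |         |         |         |         |         |         |         |
dark 388 [[455.4, 244.7], [486.8, 244.7], [470.5, 238.3], [470.9, 251.1]]
dark 320 [[526.0, 154.7], [553.7, 152.6], [539.7, 145.8], [540.1, 160.6]]
```

Emit:
move_arm:
  motion:
    - [[-0.03,-0.02,-0.03,0],[-0.0625,-0.05,-0.06,0],[-0.0625,-0.05,-0.1,0],[-0.0625,-0.05,-0.13,0],[-0.0625,-0.05,-0.145,0]]

```text
time_s: 63.42
ee_pos: [542.1, 155.1, 75.7]
tcp_rot: [-0.002, 0.015, 1.0, -0.0]
contact_force: [-0.1, -1.0, -0.6]
gripper_width: 35.8
finger_force: 0.0
```

Emit:
move_arm:
  motion:
    - [[0,0,-0.007,0],[0,0,-0.0135,0],[0,0,-0.0135,0]]

```text
time_s: 63.8
ee_pos: [544.0, 155.9, 64.5]
tcp_rot: [0.0, 0.015, 1.0, 0.0]
contact_force: [0.2, 0.2, -0.3]
gripper_width: 35.9
finger_force: 0.0
```

Emit:
move_arm:
  motion:
    - [[0,0,0,0],[0,0,0,0],[0,0,0,0],[0,0,0,0],[0,0,0,0]]
  fingers: 0.0

```text
time_s: 64.42
ee_pos: [543.9, 155.8, 64.5]
tcp_rot: [0.0, 0.015, 1.0, 0.0]
contact_force: [-1.3, -0.3, 2.7]
gripper_width: 11.9
finger_force: 30.0
```

Emit:
move_arm:
  motion:
    - [[0,0,0.0007,0],[0,0,0.0014,0],[0,0,0.0014,0]]

```text
time_s: 64.8
ee_pos: [543.1, 155.8, 64.9]
tcp_rot: [-0.001, 0.015, 1.0, -0.0]
contact_force: [-1.4, 0.1, -2.5]
gripper_width: 12.0
finger_force: 30.0
```

Emit:
move_arm:
  motion:
    - [[0.001,0,0.0003,0],[0.002,0,0.0006,0],[0.003,0,0.0009,0],[0.0045,0,0.0013,0],[0.0045,0,0.0013,0]]

```text
time_s: 65.42
ee_pos: [548.4, 155.9, 67.0]
tcp_rot: [0.0, 0.015, 1.0, 0.0]
contact_force: [0.5, -0.3, -2.9]
gripper_width: 11.7
finger_force: 30.0
```

Moved freely 4.5–5 mm; lower, release, look.

Emit:
move_arm:
  motion:
    - [[0,0,-0.0008,0],[0,0,-0.0016,0],[0,0,-0.002,0],[0,0,-0.002,0]]

```text
time_s: 65.92
ee_pos: [548.3, 155.8, 65.7]
tcp_rot: [-0.0, 0.015, 1.0, -0.0]
contact_force: [-4.1, -0.3, 5.0]
gripper_width: 11.4
finger_force: 30.0
```

Emit:
move_arm:
  motion:
    - [[0,0,0,0],[0,0,0,0],[0,0,0,0],[0,0,0,0]]
  fingers: 0.036

```text
time_s: 66.42
ee_pos: [548.2, 155.9, 64.7]
tcp_rot: [0.0, 0.015, 1.0, 0.0]
contact_force: [0.4, -0.1, 0.3]
gripper_width: 36.0
finger_force: 0.0
```

Emit:
move_arm:
  motion:
    - [[0,0,0.04,0],[0.01,0,0.09,0],[0.03,0.01,0.13,0],[0.05,0.03,0.155,0],[0.058,0.05,0.155,0]]

```text
time_s: 67.05
ee_pos: [608.3, 206.6, 222.3]
tcp_rot: [0.002, 0.015, 1.0, 0.0]
contact_force: [0.3, -0.5, -0.3]
gripper_width: 35.9
finger_force: 0.0
```

Emit:
move_arm:
  motion:
    - [[0,0,0,0],[0,0,0,0]]

```text
time_s: 67.3
ee_pos: [604.7, 205.6, 217.5]
tcp_rot: [-0.002, 0.015, 1.0, -0.0]
contact_force: [-0.2, 0.0, -0.1]
gripper_width: 36.2
finger_force: 0.0
```

```bash
python3 mw.py; python3 m.py scene | grep -E "scene cap|^2[01]|^22"
```

```text
67.35 [604.88153266 205.38652587 217.90447029]
narrow
 -63.5 .......yyyddyyyyyyyyyyyyyyyyyyyyyyyyyyyyyyyyyyyyyyyOOOOOOOOOOOOOOOOOOAWWWWWWWWWWWWWWWWWWWWWWWWWWWWWWWWWWyyyy........
 -56.5 .......yyydddyyyyyyyyyyyyyyyyyyyyyyyyyyyyyyyyyyyyd#############OOOOOOAWWWWWWWWWWWWWWWWWWWWWWWWWWWWWWWWWWyyyy.......W
 -48.5 .......yyydddyyyyyyyyyyyyyyyyyyyyyyyyyyyyyyyyyyyyd##############OOOOOAWWWWWWWWWWWWWWWWWWWWWWWWWWWWWWWWWWyyyy..WWWWWW
 -40.5 .......yyydddyyyyyyyyyyyyyyyyyyyyyyyyyyyyyyyyyyyyyyOOOOOOOOOOOOOOOOOOOBBBBBBBBBBBdAOOOOOOAAAyAA.......Adyyyy.WWWWWWW
 -26.5 .......yyydddyyyyyyyyyyyyyyyyyyyyyyyyyyyyyyyyyyyyyyyOOOOOOOOOOOOOOOOOABBBBBBBBBBBBBBBBBBBBBBBBBBBBBBBBBByyyy........
wide
  22.5 .......yyyddOOOOOOOOOOOOOOOOOOOOWWWWWWWWWWWWyyyyyyyyyyyyyyyyyyyyyyyyyyyyyyyyyyyyyyyyyyyyyyyyyyyyyyyyyyyyyyyy........
  29.5 .......yyyydOOOOOOOOOOOOOOOOOOOOWWWWWWWWWWWWyyyyyyyyyyyyyyyyyyyyyyyyyyyyyyyyyyyyyyyyyyyyyyyyyyyyyyyyyyyyyyyy........
  37.5 .......##################AOOOOOAWWWWWWWWWWWWyyyyyyyyyyyyyyyyyyyyyyyyyyyyyyyyyyyyyyyyyyyyyyyyyyyyyyyyyyyyyyyyWWWWW###
  45.5 .......###############OOOOOOOOOOAAOOOOOAAA
[... 1575 characters left out ...]
BBWyyyyyyyyyyyyy
218 ....yyyyyyyAAAAWWWWWWWWWWWAA.BBBBBBBBByyyyyyyyyyyyyy
219 ....yyyyAAAAAWWWWWWWWWWWWAAABBBBBBBBBByyyyyyyyyyyyyy
220 ...yyyyyAAAAWWWWWWWWWWWWWAAABBBBBBBBBByyyyyyyyyyyyyy
221 ...yyyyyAAAAWWWWWWWWWWWWWAA.BBBBBBBBBWyyyyyyyyyyyyyy
222 ..yyyyyAAAAWWWWWWWWWWWWAA.BBBBBBBBBBBWyyyyyyyyyyyyyy
223 .yyyyyyAAAAWWWWWWWWWWWAAABBBBBBBBBBBByyyyyyyyyyyyyyy
224 .yyyyyyyyyyWWWWWWWWWWWAA.BBBBBBBBBBBByyyyyyyyyyyyyyy
225 .yyyyyyyyyyyyWWWWWWWWAAABBBBBBBBBBBBWyyyyyyyyyyyyyyy
226 .yyyyyyyyyyyyyyyyWWWWAAABBBBBBBBBBBByyyyyyyyyyyyyyyy
227 WyyyyyyyyyyyyyyyyyyyyyyWBBBBBBBBBBByyyyyyyyyyyyyyyyy
228 .yyyyyyyyyyyyyyyyyyyyyyyyWBBBBBBBBByyyyyyyyyyyyyyyyy
229 .yyyyyyyyyyyyyyyyyyyyyyyyyyyyWBBBWyyyyyyyyyyyyyyyyyy
```

The narrow lane is closed up: all three shorts lie flat on the floor, the top one is at the stop (edge at about 96 mm against 96.6) and the chock touches the lowest. Now the wide lane.

Emit:
move_arm:
  motion:
    - [[-0.05,0.015,-0.01,0],[-0.1,0.035,-0.03,0],[-0.135,0.0395,-0.06,0],[-0.135,0.0395,-0.115,0],[-0.135,0.0395,-0.15,0]]

```text
time_s: 68.28
ee_pos: [469.8, 245.2, 67.9]
tcp_rot: [-0.001, 0.015, 1.0, -0.0]
contact_force: [0.7, 0.3, -0.2]
gripper_width: 36.0
finger_force: 0.0
```

Emit:
move_arm:
  motion:
    - [[0,0,-0.015,0],[0,0,-0.026,0],[0,0,-0.026,0]]

```text
time_s: 68.65
ee_pos: [471.7, 245.4, 44.2]
tcp_rot: [0.0, 0.015, 1.0, 0.0]
contact_force: [0.4, 0.2, 0.5]
gripper_width: 36.0
finger_force: 0.0
```

Emit:
move_arm:
  motion:
    - [[0,0,0,0],[0,0,0,0],[0,0,0,0],[0,0,0,0],[0,0,0,0]]
  fingers: 0.0

```text
time_s: 69.28
ee_pos: [471.6, 245.4, 44.5]
tcp_rot: [0.0, 0.015, 1.0, 0.0]
contact_force: [-0.8, -1.7, 4.7]
gripper_width: 11.7
finger_force: 30.0
```

Emit:
move_arm:
  motion:
    - [[0,0,0.0007,0],[0,0,0.0014,0],[0,0,0.0014,0]]

```text
time_s: 69.65
ee_pos: [470.4, 245.1, 44.5]
tcp_rot: [-0.001, 0.015, 1.0, -0.0]
contact_force: [-0.5, -1.3, -3.6]
gripper_width: 11.7
finger_force: 30.0
```

Emit:
move_arm:
  motion:
    - [[0.006,0,0.0017,0],[0.014,-0.0004,0.0039,0],[0.022,-0.0007,0.006,0],[0.03,-0.001,0.0081,0],[0.038,-0.0012,0.0103,0]]

```text
time_s: 70.28
ee_pos: [509.9, 244.1, 55.7]
tcp_rot: [0.0, 0.015, 1.0, 0.0]
contact_force: [-0.4, 0.4, -2.8]
gripper_width: 12.2
finger_force: 30.0
```

Emit:
move_arm:
  motion:
    - [[0.008,-0.0002,0.0021,0],[0.016,-0.0004,0.0043,0],[0.024,-0.0007,0.0064,0],[0.032,-0.001,0.0086,0],[0.04,-0.0012,0.0107,0]]

```text
time_s: 70.9
ee_pos: [549.7, 242.9, 66.4]
tcp_rot: [0.0, 0.015, 1.0, 0.0]
contact_force: [-0.2, 0.2, -2.8]
gripper_width: 11.6
finger_force: 30.0
```

Emit:
move_arm:
  motion:
    - [[0.008,-0.0002,0.0021,0],[0.016,-0.0004,0.0043,0],[0.024,-0.0007,0.0064,0],[0.031,-0.001,0.0083,0],[0.036,-0.0011,0.0096,0]]

```text
time_s: 71.53
ee_pos: [585.7, 241.8, 76.0]
tcp_rot: [0.0, 0.015, 1.0, 0.0]
contact_force: [-0.1, 0.4, -2.3]
gripper_width: 11.8
finger_force: 30.0
```

Emit:
move_arm:
  motion:
    - [[0.001,0,0.0003,0],[0.002,0,0.0005,0],[0.002,0,0.0005,0]]

```text
time_s: 71.9
ee_pos: [587.0, 241.9, 76.3]
tcp_rot: [-0.0, 0.015, 1.0, -0.0]
contact_force: [-0.0, -0.5, -2.9]
gripper_width: 11.5
finger_force: 30.0
```

Emit:
move_arm:
  motion:
    - [[0,0,-0.0008,0],[0,0,-0.0016,0],[0,0,-0.002,0],[0,0,-0.002,0]]

```text
time_s: 72.4
ee_pos: [587.1, 241.9, 75.5]
tcp_rot: [-0.0, 0.015, 1.0, -0.0]
contact_force: [-4.0, -1.1, 6.3]
gripper_width: 11.8
finger_force: 30.0
```

Emit:
move_arm:
  motion:
    - [[0,0,0,0],[0,0,0,0],[0,0,0,0],[0,0,0,0]]
  fingers: 0.036

```text
time_s: 72.9
ee_pos: [587.3, 241.8, 74.3]
tcp_rot: [0.0, 0.015, 1.0, 0.0]
contact_force: [0.0, -0.3, 0.2]
gripper_width: 35.6
finger_force: 0.0
```

Emit:
move_arm:
  motion:
    - [[0,0,0.04,0],[0,0,0.09,0],[0.01,-0.01,0.13,0],[0.018,-0.03,0.144,0],[0.018,-0.036,0.144,0]]

```text
time_s: 73.53
ee_pos: [605.8, 204.3, 218.3]
tcp_rot: [0.0, 0.016, 1.0, -0.0]
contact_force: [0.3, 0.1, -0.1]
gripper_width: 35.9
finger_force: 0.0
```

Emit:
move_arm:
  motion:
    - [[0,0,0,0],[0,0,0,0]]

```text
time_s: 73.78
ee_pos: [604.0, 205.9, 216.1]
tcp_rot: [-0.002, 0.015, 1.0, -0.0]
contact_force: [0.1, 0.1, 0.1]
gripper_width: 36.0
finger_force: 0.0
```

```bash
python3 mw.py
```

```text
73.825 [604.22729196 206.02065955 216.52920583]
narrow
 -63.5 .......yyyddyyyyyyyyyyyyyyyyyyyyyyyyyyyyyyyyyyyyyyAOOOOOOOOOOOOOOOOOOAWWWWWWWWWWWWWWWWWWWWWWWWWWWWWWWWWWyyyy........
 -56.5 .......yyyddyyyyyyyyyyyyyyyyyyyyyyyyyyyyyyyyyyyyy##############OOOOOOAWWWWWWWWWWWWWWWWWWWWWWWWWWWWWWWWWWyyyy........
 -48.5 .......yyyddyyyyyyyyyyyyyyyyyyyyyyyyyyyyyyyyyyyyyd#############AOOOOOAWWWWWWWWWWWWWWWWWWWWWWWWWWWWWWWWWWyyyy..WWWWWW
 -40.5 .......yyyddyyyyyyyyyyyyyyyyyyyyyyyyyyyyyyyyyyyyyyAOOOOOOOOOOOOOOOOOOABBBBBBBBBBddAAOOOOOAAAdAAAOAAAAAAdyyyy.WWWWWWW
 -26.5 .......yyyddyyyyyyyyyyyyyyyyyyyyyyyyyyyyyyyyyyyyyyyOOOOOOOOOOOOOOOOOO.BBBBBBBBBBBBBBBBBBBBBBBBBBBBBBBBBByyyy........
wide
  22.5 .......yyyddyyyyyyyyyyyyyyyyyyyyyyyyyyyyyyyyyyyyyyyyyyyyyyyyyyyyyyyyyyOOOOOOOOOOOOOOOOOOWWWWWWWWWWWWyyyyyyyy........
  29.5 .......yyyddyyyyyyyyyyyyyyyyyyyyyyyyyyyyyyyyyyyyyyyyyyyyyyyyyyyyyyyyyyOOOOOOOOOOOOOOOOOOWWWWWWWWWWWWyyyyyyyy........
  37.5 .......yyyddyyyyyyyyyyyyyyyyyyyyyyyyyyyyyyyyyyyyyyyyyyyyyyyyyyyyyyyyyy#############OOOOOWWWWWWWWWWWWyyyyyyyyWWWW####
  45.5 .......yyyddyyyyyyyyyyyyyyyyyyyyyyyyyyyyyyyyyyyyyyyyyyyyyyyyyyyyyyyyyy############OOOOOOOAAAOOOOOAAdyyyyyyyy.WWWWWWW
  70.5 .......yyyddyyyyyyyyyyyyyyyyyyyyyyyyyyyyyyyyyyyyyyyyyyyyyyyyyyyyyyyyyyyyyyyyyyyyyyyyyyyyWBBBBBBBBBBBdyyyyyyy........
            |         |         |         |         |         |         |         |         |         |         |         |
dark 333 [[530.6, 154.2], [558.1, 152.2], [544.3, 145.7], [544.8, 161.4]]
dark 278 [[576.9, 244.5], [603.0, 244.5], [589.4, 237.9], [589.8, 251.8]]
```

Emit:
move_arm:
  motion:
    - [[-0.01,0.015,-0.01,0],[-0.017,0.036,-0.03,0],[-0.017,0.036,-0.08,0],[-0.017,0.036,-0.115,0],[-0.017,0.036,-0.13,0]]

```text
time_s: 74.45
ee_pos: [585.2, 242.8, 84.3]
tcp_rot: [-0.003, 0.014, 1.0, -0.001]
contact_force: [-0.5, -0.2, -0.5]
gripper_width: 35.9
finger_force: 0.0
```

Emit:
move_arm:
  motion:
    - [[0,0,-0.006,0],[0,0,-0.0115,0],[0,0,-0.0115,0]]

```text
time_s: 74.82
ee_pos: [588.8, 242.0, 77.7]
tcp_rot: [0.001, 0.015, 1.0, 0.0]
contact_force: [-0.2, -1.0, -1.3]
gripper_width: 35.8
finger_force: 0.0
```

Emit:
move_arm:
  motion:
    - [[0,0,0,0],[0,0,0,0],[0,0,0,0],[0,0,0,0],[0,0,0,0]]
  fingers: 0.0

```text
time_s: 75.45
ee_pos: [588.4, 241.8, 77.3]
tcp_rot: [0.0, 0.015, 1.0, -0.0]
contact_force: [-0.7, -0.4, 2.8]
gripper_width: 11.9
finger_force: 30.0
```

Emit:
move_arm:
  motion:
    - [[0,0,0.0007,0],[0,0,0.0014,0],[0,0,0.0014,0]]

```text
time_s: 75.82
ee_pos: [587.6, 241.8, 77.6]
tcp_rot: [-0.001, 0.015, 1.0, -0.0]
contact_force: [0.4, 0.3, -1.3]
gripper_width: 12.0
finger_force: 30.0
```

Emit:
move_arm:
  motion:
    - [[0.0015,0,0.0005,0],[0.003,0,0.001,0],[0.0045,0,0.0014,0],[0.0062,0,0.0018,0],[0.0062,0,0.0018,0]]

```text
time_s: 76.45
ee_pos: [594.6, 241.8, 80.1]
tcp_rot: [0.0, 0.015, 1.0, 0.0]
contact_force: [-0.0, 1.4, -2.8]
gripper_width: 11.7
finger_force: 30.0
```

Emit:
move_arm:
  motion:
    - [[0,0,-0.0008,0],[0,0,-0.0016,0],[0,0,-0.0018,0],[0,0,-0.0018,0]]

```text
time_s: 76.95
ee_pos: [594.4, 241.9, 78.9]
tcp_rot: [-0.0, 0.015, 1.0, -0.0]
contact_force: [-3.1, -0.9, 3.8]
gripper_width: 11.3
finger_force: 30.0
```

Emit:
move_arm:
  motion:
    - [[0,0,0,0],[0,0,0,0],[0,0,0,0],[0,0,0,0]]
  fingers: 0.036

```text
time_s: 77.45
ee_pos: [594.4, 241.9, 78.2]
tcp_rot: [0.0, 0.015, 1.0, 0.0]
contact_force: [0.3, 0.8, 0.1]
gripper_width: 35.9
finger_force: 0.0
```

Emit:
move_arm:
  motion:
    - [[0,0,0.04,0],[0,0,0.09,0],[0.005,-0.01,0.13,0],[0.01,-0.03,0.142,0],[0.01,-0.036,0.142,0]]

```text
time_s: 78.08
ee_pos: [604.7, 204.4, 219.9]
tcp_rot: [0.0, 0.016, 1.0, -0.0]
contact_force: [-0.7, 0.5, -0.2]
gripper_width: 36.0
finger_force: 0.0
```

Emit:
move_arm:
  motion:
    - [[0,0,0,0],[0,0,0,0]]

```text
time_s: 78.32
ee_pos: [603.3, 205.8, 218.1]
tcp_rot: [-0.002, 0.015, 1.0, -0.0]
contact_force: [0.3, 0.1, 0.3]
gripper_width: 36.0
finger_force: 0.0
```

```bash
python3 mw.py; python3 - <<'E'
from h import *
for n in("scene","side"):
    im=env.snapshot(n);c=env.calibration(n)
    for t,z in(("mouse",12),("petri",8),("jar",30)):
        d=env.regions_of(t,n)
        if d: v,u=d[0]["mask"].nonzero();print(n,t,round(d[0]["score"],2),np.round(back([[u.mean(),v.mean()]],z,c)[0]))
E
```

```text
78.375 [603.54508952 205.99877945 218.48206157]
narrow
 -63.5 .......yyydddyyyyyyyyyyyyyyyyyyyyyyyyyyyyyyyyyyyyyyOOOOOOOOOOOOOOOOOOAWWWWWWWWWWWWWWWWWWWWWWWWWWWWWWWWWWyyyy........
 -56.5 .......yyydddyyyyyyyyyyyyyyyyyyyyyyyyyyyyyyyyyyyy##############OOOOOOAWWWWWWWWWWWWWWWWWWWWWWWWWWWWWWWWWWyyyy.......W
 -48.5 .......yyydddyyyyyyyyyyyyyyyyyyyyyyyyyyyyyyyyyyyy###############OOOOOAWWWWWWWWWWWWWWWWWWWWWWWWWWWWWWWWWWyyyy...WWWWW
 -40.5 .......yyydddyyyyyyyyyyyyyyyyyyyyyyyyyyyyyyyyyyyyyyOOOOOOOOOOOOOOOOOOOBBBBBBBBBBAdAOOOOOOAAAyAAOOOOOOAAdyyyy.WWWWWWW
 -26.5 .......yyydddyyyyyyyyyyyyyyyyyyyyyyyyyyyyyyyyyyyyyyOOOyyyyyyyyyyyyyyydBBBBBBBBBBBBBBBBBBBBBBBBBBBBBBBBBByyyy........
wide
  22.5 .......yyydddyyyyyyyyyyyyyyyyyyyyyyyyyyyyyyyyyyyyyyyyyyyyyyyyyyyyyyyyyyyyOOOOOOOOOOOOOOOOOOAWWWWWWWWWWWyyyyy........
  29.5 .......yyydddyyyyyyyyyyyyyyyyyyyyyyyyyyyyyyyyyyyyyyyyyyyyyyyyyyyyyyyyyyyyOOOOOOOOOOOOOOOOOOAWWWWWWWWWWWyyyyy........
  37.5 .......yyyddyyyyyyyyyyyyyyyyyyyyyyyyyyyyyyyyyyyyyyyyyyyyyyyyyyyyyyyyyyyyyO############OOOOOAWWWWWWWWWWWyyyyyWWWW####
  45.5 .......yyyddyyyyyyyyyyyyyyyyyyyyyyyyyyyyyyyyyyyyyyyyyyyyyyyyyyyyyyyyyyyyyO############OOOOOOAAOOOOOOAAdyyyyy.WWWWWWW
  70.5 .......yyyddyyyyyyyyyyyyyyyyyyyyyyyyyyyyyyyyyyyyyyyyyyyyyyyyyyyyyyyyyyyyyyyyyyyyyyyyyyyyyyydBBBBBBBBBBByyyyy........
            |         |         |         |         |         |         |         |         |         |         |         |
dark 338 [[531.1, 154.6], [558.8, 152.6], [544.7, 146.4], [545.1, 161.1]]
dark 260 [[583.6, 244.5], [608.9, 244.6], [596.1, 238.0], [596.5, 250.9]]
scene mouse 0.8 [744. -41.]
scene petri 0.77 [340. 375.]
scene jar 0.72 [ 302. -333.]
side mouse 0.8 [749. -37.]
side petri 0.65 [342. 374.]
side jar 0.78 [ 304. -331.]
```

```bash
python3 - <<'E'
from h import *
rack=(549,205,-.03);c=env.calibration("wrist");im=env.snapshot("wrist")
S,C=np.sin(np.radians(15)),np.cos(np.radians(15))
xs=np.arange(84,112,1.)
for y in(-70,-62,-55,-22,-16,12,22,30,78,81):
    p=np.array([proj(place([(x-18*S,y,36+x*T+18*C)],*rack),c)[0] for x in xs]).astype(np.float32)
    r=cv2.remap(im,p[None,:,0],p[None,:,1],cv2.INTER_LINEAR)[0];print(y,"R",r[:,0].tolist());print("    B",r[:,2].tolist())
print(xs[0],xs[-1])
E
```

```text
-70 R [178, 180, 178, 174, 170, 166, 155, 138, 124, 109, 81, 57, 122, 128, 159, 205, 233, 238, 238, 235, 213, 126, 61, 48, 49, 48, 48, 47]
    B [112, 112, 113, 109, 108, 106, 94, 75, 62, 51, 27, 13, 20, 20, 25, 35, 42, 45, 46, 45, 46, 80, 95, 97, 97, 97, 97, 96]
-62 R [243, 241, 239, 237, 235, 232, 230, 225, 215, 203, 187, 167, 144, 115, 150, 204, 235, 239, 239, 236, 213, 124, 61, 46, 48, 49, 48, 47]
    B [232, 231, 229, 226, 222, 218, 212, 205, 195, 184, 170, 151, 112, 59, 33, 35, 44, 48, 47, 46, 46, 78, 94, 96, 97, 98, 97, 96]
-55 R [242, 241, 239, 238, 235, 232, 228, 224, 216, 203, 187, 170, 147, 117, 150, 203, 234, 238, 239, 236, 215, 124, 60, 47, 46, 47, 48, 47]
    B [231, 231, 228, 226, 221, 216, 209, 202, 195, 184, 170, 153, 113, 60, 32, 35, 44, 46, 47, 48, 49, 78, 94, 97, 96, 97, 97, 94]
-22 R [32, 32, 32, 31, 29, 26, 22, 22, 25, 24, 20, 18, 34, 72, 143, 205, 234, 238, 239, 236, 217, 127, 59, 43, 44, 46, 47, 47]
    B [213, 214, 212, 208, 203, 198, 191, 185, 177, 165, 152, 139, 101, 52, 31, 37, 44, 46, 47, 47, 52, 83, 92, 94, 94, 96, 96, 94]
-16 R [160, 161, 161, 159, 159,
[... 864 characters left out ...]
125, 79, 76, 79, 79, 78, 78]
    B [228, 226, 223, 215, 207, 201, 194, 183, 170, 153, 127, 70, 33, 21, 25, 35, 44, 47, 46, 48, 52, 82, 132, 154, 159, 159, 159, 159]
78 R [35, 33, 31, 27, 24, 22, 23, 23, 20, 20, 22, 93, 131, 118, 153, 206, 234, 238, 238, 237, 221, 141, 90, 78, 78, 78, 77, 77]
    B [217, 213, 206, 201, 194, 187, 178, 167, 153, 140, 112, 64, 29, 17, 23, 35, 42, 44, 45, 48, 62, 133, 156, 159, 159, 158, 157, 158]
81 R [53, 54, 45, 37, 43, 52, 57, 63, 71, 77, 85, 94, 92, 93, 146, 206, 235, 239, 239, 236, 220, 141, 88, 78, 80, 80, 79, 78]
    B [192, 189, 181, 180, 162, 136, 115, 104, 88, 66, 36, 20, 11, 11, 23, 36, 45, 48, 47, 47, 60, 132, 154, 159, 160, 161, 160, 159]
84.0 111.0
```

Edge profiles put the narrow row about 1.5 mm from the stop and the wide vial about 3 mm. I'll give the wide chock one small extra push to make it snugger.

Emit:
move_arm:
  motion:
    - [[-0.004,0.015,-0.01,0],[-0.009,0.036,-0.03,0],[-0.009,0.036,-0.08,0],[-0.009,0.036,-0.115,0],[-0.009,0.036,-0.13,0]]

```text
time_s: 79.45
ee_pos: [592.6, 242.7, 86.1]
tcp_rot: [-0.003, 0.014, 1.0, -0.001]
contact_force: [-0.4, -0.7, 0.9]
gripper_width: 36.3
finger_force: 0.0
```

Emit:
move_arm:
  motion:
    - [[0,0,-0.005,0],[0,0,-0.01,0],[0,0,-0.01,0]]

```text
time_s: 79.82
ee_pos: [596.0, 242.0, 81.2]
tcp_rot: [0.001, 0.015, 1.0, 0.0]
contact_force: [1.2, 0.3, -0.7]
gripper_width: 36.2
finger_force: 0.0
```

Emit:
move_arm:
  motion:
    - [[0,0,0,0],[0,0,0,0],[0,0,0,0],[0,0,0,0],[0,0,0,0]]
  fingers: 0.0

```text
time_s: 80.45
ee_pos: [595.6, 241.8, 80.7]
tcp_rot: [0.0, 0.015, 1.0, -0.0]
contact_force: [-0.5, -0.0, 2.0]
gripper_width: 11.7
finger_force: 30.0
```

Emit:
move_arm:
  motion:
    - [[0,0,0.0007,0],[0,0,0.0014,0],[0.001,0,0.0017,0],[0.002,0,0.002,0],[0.002,0,0.002,0]]

```text
time_s: 81.08
ee_pos: [597.5, 241.8, 82.2]
tcp_rot: [-0.0, 0.015, 1.0, -0.0]
contact_force: [-0.8, 0.2, -3.3]
gripper_width: 12.1
finger_force: 30.0
```

Emit:
move_arm:
  motion:
    - [[0,0,-0.0008,0],[0,0,-0.0014,0],[0,0,-0.0016,0],[0,0,-0.0016,0]]

```text
time_s: 81.58
ee_pos: [597.4, 241.8, 81.1]
tcp_rot: [-0.0, 0.015, 1.0, -0.0]
contact_force: [-2.8, -0.5, 1.9]
gripper_width: 11.6
finger_force: 30.0
```

Emit:
move_arm:
  motion:
    - [[0,0,0,0],[0,0,0,0],[0,0,0,0],[0,0,0,0]]
  fingers: 0.036

```text
time_s: 82.08
ee_pos: [597.5, 241.8, 80.6]
tcp_rot: [0.0, 0.015, 1.0, 0.0]
contact_force: [0.3, -0.0, -0.1]
gripper_width: 36.0
finger_force: 0.0
```

Emit:
move_arm:
  motion:
    - [[0,0,0.04,0],[0,0,0.09,0],[0.002,-0.01,0.13,0],[0.006,-0.03,0.138,0],[0.007,-0.036,0.138,0]]

```text
time_s: 82.7
ee_pos: [604.4, 204.4, 217.9]
tcp_rot: [-0.0, 0.016, 1.0, -0.0]
contact_force: [1.2, -0.2, -0.8]
gripper_width: 35.9
finger_force: 0.0
```

Emit:
move_arm:
  motion:
    - [[0,0,0,0],[0,0,0,0]]

```text
time_s: 82.95
ee_pos: [603.5, 205.8, 216.6]
tcp_rot: [-0.002, 0.015, 1.0, -0.0]
contact_force: [-0.7, 0.4, -0.5]
gripper_width: 36.5
finger_force: 0.0
```

```bash
python3 mw.py; python3 - <<'E'
from h import *
rack=(549,205,-.03);c=env.calibration("wrist");im=env.snapshot("wrist")
S,C=np.sin(np.radians(15)),np.cos(np.radians(15))
xs=np.arange(88,108,1.)
for y in(-55,22,30):
    p=np.array([proj(place([(x-18*S,y,36+x*T+18*C)],*rack),c)[0] for x in xs]).astype(np.float32)
    r=cv2.remap(im,p[None,:,0],p[None,:,1],cv2.INTER_LINEAR)[0];print(y,"R",r[:,0].tolist());print("    B",r[:,2].tolist())
E
```

```text
83.0 [603.6339144  206.00464975 216.96267875]
narrow
 -63.5 .......yyyddyyyyyyyyyyyyyyyyyyyyyyyyyyyyyyyyyyyyyyyOOOOOOOOOOOOOOOOOOAWWWWWWWWWWWWWWWWWWWWWWWWWWWWWWWWWWyyyy........
 -56.5 .......yyyddyyyyyyyyyyyyyyyyyyyyyyyyyyyyyyyyyyyyy##############OOOOOOAWWWWWWWWWWWWWWWWWWWWWWWWWWWWWWWWWWyyyy........
 -48.5 .......yyyddyyyyyyyyyyyyyyyyyyyyyyyyyyyyyyyyyyyyy###############OOOOOAWWWWWWWWWWWWWWWWWWWWWWWWWWWWWWWWWWyyyy..WWWWWW
 -40.5 .......yyyddyyyyyyyyyyyyyyyyyyyyyyyyyyyyyyyyyyyyyyyOOOOOOOOOOOOOOOOOOABBBBBBBBBBWdAOOOOOOAAAyAAOOOOOOAAdyyyy.WWWWWWW
 -26.5 .......yyydddyyyyyyyyyyyyyyyyyyyyyyyyyyyyyyyyyyyyyyOOOOOOOOOOOOOOOOOOOBBBBBBBBBBBBBBBBBBBBBBBBBBBBBBBBBByyyy........
wide
  22.5 .......yyyddyyyyyyyyyyyyyyyyyyyyyyyyyyyyyyyyyyyyyyyyyyyyyyyyyyyyyyyyyyyyyOOOOOOOOOOOOOOOOOOOAWWWWWWWWWWWyyyy........
  29.5 .......yyyddyyyyyyyyyyyyyyyyyyyyyyyyyyyyyyyyyyyyyyyyyyyyyyyyyyyyyyyyyyyyyOOOOOOOOOOOOOOOOOOOAWWWWWWWWWWWyyyy........
  37.5 .......yyyddyyyyyyyyyyyyyyyyyyyyyyyyyyyyyyyyyyyyyyyyyyyyyyyyyyyyyyyyyyyyyOO############OOOOOAWWWWWWWWWWWdyyyWWW#####
  45.5 .......yyydddyyyyyyyyyyyyyyyyyyyyyyyyyyyyyy
[... 373 characters left out ...]
45.5], [545.1, 161.3]]
dark 282 [[585.9, 244.9], [611.2, 245.0], [598.3, 237.9], [598.7, 252.0]]
-55 R [236, 233, 229, 225, 216, 203, 188, 168, 136, 117, 148, 201, 233, 238, 238, 234, 214, 124, 59, 45]
    B [222, 219, 213, 205, 195, 184, 169, 150, 111, 58, 31, 33, 42, 46, 45, 46, 48, 80, 93, 94]
22 R [233, 230, 224, 215, 206, 194, 180, 163, 138, 111, 148, 204, 234, 237, 238, 234, 211, 119, 54, 44]
    B [217, 212, 205, 195, 185, 173, 161, 143, 105, 55, 32, 38, 46, 45, 45, 47, 54, 80, 92, 93]
30 R [235, 232, 227, 217, 206, 198, 182, 163, 139, 123, 155, 205, 234, 238, 238, 235, 213, 130, 80, 78]
    B [222, 216, 208, 198, 188, 180, 165, 147, 107, 57, 34, 35, 43, 45, 45, 47, 56, 115, 146, 157]
```

Both lanes now show the same profile: the top vial is within about 1.5 mm of the stop, and each chock is square and touching. The mouse, petri dish and jar haven't moved, so I'm handing in.

```bash
python3 -c "
from station import env
print(env.finish_job())"
```

```text
the job is handed in; nothing more can be done
None
```

I handed the job in at about 83 s: the long vial is in the wide lane and the three shorts in the narrow lane, each row within about 1.5 mm of the top stop with its chock square against the lowest vial; the mouse, petri dish and jar look unmoved, but the hand-in returned no verdict, so I can't confirm it passed.

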